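Check the scuttle pots by weight and empty the loaded ones

TASK

First stand the fallen pot back up on the bench, beside the stop block. Then lift each of the four pots to feel by its weight whether there is a steel ball in it: tip every loaded pot out into the green tray in the middle of the bench, but do not tip an empty one. Stand all four pots upright on the flat metal plate, and leave the hammer, the wrench and the bottle alone.

Things in the scene. Friction and masses are not known exactly. Their poses are not given: they have to be found in the camera images.
- pot_a: Opaque sheet-metal scuttle pot (a to d are alike). Origin on its underside, z up when standing, mouth towards its -x. Heavy 5 mm foot from x=-45 to +30; flat sides 60 mm apart (y), back wall upright at x=+30, height 105, roof over x=-31 to +30; front slopes out from x=-30 below to the lip at x=-73, z=82. Stands on the left of the bench, mouth roughly to the robot.
- pot_b: Pot like pot_a, also standing. The mouth is the 46 mm gap between lip and roof, 52 mm wide; walls 4 mm. A ball inside rolls out over the lip once the pot is tipped mouth-first more than about 65 degrees (80 is ample). Grip it from above across the sides, about 86 mm up, near x=0 (lower, the finger links meet its top edges).
- pot_c: Pot like pot_a, also standing. An empty pot weighs 230 to 270 g, a pot with a ball 400 to 480 g. One pot holds at most one ball.
- pot_d: Pot like pot_a, but fallen over: it lies flat on its back wall, mouth up, roof end pointing away from the robot at the stop block 15 to 55 mm beyond. While it lies its own z is level and its own x points down, origin 30 mm above the bench. It tips upright by itself from 25 degrees short of standing.
- ball_a: A solid steel ball, 36 mm diameter, 170 to 210 g; origin at its centre. Some pots hold one at the start, hidden inside, others none (then this ball is absent); ball_a is the one that may be in pot_a.
- ball_b: A solid steel ball, 36 mm diameter, 170 to 210 g; origin at its centre. Some pots hold one at the start, hidden inside, others none (then this ball is absent); ball_b is the one that may be in pot_b.
- ball_c: A solid steel ball, 36 mm diameter, 170 to 210 g; origin at its centre. Some pots hold one at the start, hidden inside, others none (then this ball is absent); ball_c is the one that may be in pot_c.
- ball_d: A solid steel ball, 36 mm diameter, 170 to 210 g; origin at its centre. Some pots hold one at the start, hidden inside, others none (then this ball is absent); ball_d is the one that may be in pot_d.
- stop_block: Fixed steel block, 40 (x) by 160 (y) by 90 mm high, standing on the bench behind the fallen pot. Origin: centre of its underside.
- tray: Fixed open green plastic tray near the middle of the bench, 200 (x) by 180 (y) by 60 mm high outside, wall 5 mm. Origin: centre of its underside.
- pot_plate: Fixed flat bare metal plate on the right of the bench, 300 (x) by 280 (y) by 6 mm thick. Origin: centre of its underside. Room for four pots, two by two.
- hammer: Bystander: hammer 300 mm long lying on the bench; origin under its middle.
- wrench: Bystander: wrench 220 mm long lying on the bench; origin under its middle.
- oil_bottle: Bystander: red bottle 64 mm across, 190 mm high, standing; origin: centre of its underside.
Mind the look-alikes: they are no part of the job. What is shaped like the pot_a but turquoise is not meant.

How it is judged:
By the outcome, as a careful person would: the job done as asked, in the order asked, and still so for the second after the job is handed in, with the robot touching nothing.
Of ball_a, ball_b, ball_c, ball_d only 1 to 3 are there at a start; the rules pass over those that are not, and their reading is None.
At some moment in a run one of pot_a, pot_b, pot_c may be knocked a few centimetres aside while the robot is not near it.
It also fails if it takes over 210 s, if anything falls off the work surface, if the arm or the gripper's body presses on something with over 40 N, if the wrist force passes 120 N, or if a joint passes its speed limit or range.

ROBOT

A 7-joint arm with a two-finger parallel gripper is mounted at the origin on the work surface. World frame = base frame: x ahead of the robot, y to its left, z up, the work surface at z = 0. Lengths are in m, angles in rad, forces in N, time in s.
With the tool pointing down it reaches from about 0.4 to 0.85 m from the base axis. Payload 6.9 kg.
Tool frame: the origin (TCP) lies at the centre of the arm's flange, where the gripper is bolted on; the fingertips stand 173 mm ahead of it and the grasp point (between the pads) lies 155 mm ahead of it (robot.finger_overhang is the distance from the TCP to the fingertips, in m); z points along the fingers, y is the direction in which the jaws open and shut (so a half turn about z gives the same grasp; the last joint's range is limited). The gripper opens to 85 mm and grips with 20 to 120 N. Pads are 22 mm wide; open, the fingers measure 114 mm over their backs; the gripper's body (76 mm by 85 mm) begins 54 mm behind the grasp point. The pads swing forward as they close: fully open they stand 13 mm farther back than shut.
Start: joints at [-1.133, 0.507, -0.238, 1.5, 0.126, 1.149, -0.155], TCP at [0.204, 0.591, 0.405] pointing down, gripper open.
Joint ranges: [-3.08, 3.08], [-0.24, 2.05], [-1.43, 1.35], [0, 2.5], [-1.52, 4.66], [0.17, 1.96], [-2.89, 2.89]. Speed limits (rad/s): [2.39, 2.39, 3.14, 3.14, 3.14, 3.14, 3.14].

INTERFACE

Orientations are given as a unit quaternion [w, x, y, z].
In Python, from cell import robot gives the robot as it stands. The module is installed in compiled form; this text tells all that it offers.
- The arm moves only by the tool move_arm, never from a script. Its argument "rows" is a list of rows, each an object of numbers: "tx", "ty", "tz": the shift along the world's x, y, z in cm; "ax", "ay", "az": the turn, a rotation vector about the world's x, y, z in rad. In form: [{"tx": .., "ty": .., "tz": .., "ax": .., "ay": .., "az": ..}, ...]. A call has 1 to 10 rows; each row is the pose to reach, as a shift and turn from the pose measured when the call began; what a row does not reach only later rows make up. A row lasts 1/8 s, in which the tool goes at most 62.5 mm and 10.7 degrees, less where a joint would pass 70% of its speed; a pose out of reach is approached as far as the arm can. A call with a gripper value outside its range is refused whole. "claw" is the opening, from 0 (shut) to 1 (fully open), set as the call begins (left out, the last holds). The fingers move at their own pace and stop on an object; "squeeze" is the grip in N (left out, the last holds). Time passes only in rows, so rows that repeat a pose let the fingers close. It gives the time, the measured TCP pose, the force and the opening at its end, in the units of the state.
- robot.get_state(): the state, without advancing time (a new reading comes with each control period).
- robot.capture(name): name is "scene" or "side" or "wrist"; returns a dict with "frame" (420x560x3 uint8, blue, green, red), "fx", "fy", "cx", "cy" (pixels), "dist" ([k1, k2, p1, p2, k3] as OpenCV has them; the pictures are not rectified), "R" (3x3) and "t" (3): a world point X has camera coordinates R X + t. Camera axes: x right, y down, z forward; pixel columns grow to the right and rows downward; lengths in m; the calibration is good to about 2 mm. A picture is of the moment at which its call begins. There is no depth.
- robot.close_job(): hands the job in, once; it reports no verdict.
Trained networks look in the newest picture that a camera, given by its name, has taken for a name from the list of things; names that differ only in an ending like _2 or _b are one class to them, and where a whole thing is asked for, a point or a joint stands for the part that bears it (a point fixed in the world has none). Each returns a list of dicts, best first, with "score" (0 to 1); they miss things now and then, are a little off and sometimes report something else, mostly with a low value. They report only what shows in the picture. A call takes as long as a camera call. They do not tell look-alikes from the thing itself.
- robot.regions_of(camera, name): "region" (420x560 bool, what is visible of it) and "box" ([left, top, right, bottom] in pixels, round what is visible of it).
- robot.pinpoint(camera, name): "position" ([column, row] in pixels: a listed point, or the origin of a listed thing).
The state is a dict: "time_s": time; "qpos": joint angles; "qd": joint speeds; "joint_efforts": joint torques, N m; "position": TCP position; "tool_rot": TCP orientation; "contact_force": force on the tool from outside, world axes, zero at the start; "wrist_torque": the same for the moment, N m; "width": finger opening in m.
Only numpy, scipy, OpenCV 4.12 (cv2) and the standard library are available. Lean on these libraries where they do the work, as an engineer would, in place of code of your own. Each camera call takes 0.05 s, during which the arm holds its last target.

## Working session

There is one attempt and no reset: what is moved stays moved. The work goes in short steps, Python scripts to look and compute and a tool call to move; the robot and the scene stay as the last step left them, time stands still between calls to the robot, and variables do not carry over. Pictures are saved under pics/ and viewed, and the job is handed in when it is done.

Besides the shell and the picture viewer there is one more tool, called after ">>>" as a command line: name --argument value ..., lists and objects as JSON in quotes. move_arm: Moves the arm, as the interface text tells. Its arguments: {"type":"object","properties":{"rows":{"type":"array","items":{"type":"object","properties":{"tx":{"type":"number"},"ty":{"type":"number"},"tz":{"type":"number"},"ax":{"type":"number"},"ay":{"type":"number"},"az":{"type":"number"}}}},"claw":{"type":"number"},"squeeze":{"type":"number"}},"required":["rows"]}

```bash
mkdir -p pics; cat > h.py <<'E'
import numpy as np, cv2
from cell import robot
from scipy.spatial.transform import Rotation as Rn
def snap(cam,fn=None):
    c=robot.capture(cam)
    if fn: cv2.imwrite('pics/'+fn+'.png',c['frame'])
    return c
def KD(c): return np.array([[c['fx'],0,c['cx']],[0,c['fy'],c['cy']],[0,0,1.]]),np.array(c['dist'],float)
def ray(c,px):
    K,D=KD(c); n=cv2.undistortPoints(np.array([[px]],float),K,D)[0,0]
    R=np.array(c['R']);t=np.array(c['t']);d=R.T@np.array([n[0],n[1],1]);o=-R.T@t
    return o,d
def onz(c,px,z):
    o,d=ray(c,px); return o+d*(z-o[2])/d[2]
def proj(c,X):
    K,D=KD(c); R=np.array(c['R']);t=np.array(c['t'],float)
    return cv2.projectPoints(np.atleast_2d(np.array(X,float)),cv2.Rodrigues(R)[0],t,K,D)[0][:,0]
def tri(o1,d1,o2,d2):
    A=np.stack([d1,-d2],1); s=np.linalg.lstsq(A,o2-o1,rcond=None)[0]
    a=o1+s[0]*d1;b=o2+s[1]*d2; return (a+b)/2,np.linalg.norm(a-b)
def st():
    s=robot.get_state(); w,x,y,z=s['tool_rot']; M=Rn.from_quat([x,y,z,w]).as_matrix()
    print('t',round(s['time_s'],2),'pos',np.round(s['position'],4),'xax',np.round(M[:,0],3),'yax',np.round(M[:,1],3),'zax',np.round(M[:,2],3),'F',np.round(s['contact_force'],2),'T',np.round(s['wrist_torque'],2),'w',round(s['width'],4))
    print('q',np.round(s['qpos'],3)); return s,M
E
python3 - <<'E'
from h import *
st()
for n in ['scene','side','wrist']:
    c=snap(n,n+'0'); print(n,-np.array(c['R']).T@np.array(c['t']),np.array(c['R'])[2])
    for k in ['pot_a','tray','pot_plate','stop_block','oil_bottle','hammer','wrench']:
        r=robot.pinpoint(n,k); g=robot.regions_of(n,k)
        print(k,[(np.round(q['position'],0).tolist(),round(q['score'],2)) for q in r],[(np.round(q['box']).tolist(),round(q['score'],2)) for q in g])
E
```

```text
t 0.0 pos [0.2036 0.5907 0.4038] xax [-0.945  0.326 -0.   ] yax [ 0.326  0.945 -0.002] zax [-0.001 -0.002 -1.   ] F [0.08 0.39 0.08] T [-0.03 -0.    0.01] w 0.0852
q [-1.134  0.508 -0.238  1.501  0.126  1.149 -0.155]
scene [1.57913321 0.07953624 1.02292831] [-0.7314488   0.05483782 -0.67968777]
pot_a [([348.0, 210.0], 0.89), ([291.0, 240.0], 0.77), ([304.0, 200.0], 0.71), ([348.0, 163.0], 0.71), ([160.0, 277.0], 0.57), ([247.0, 240.0], 0.56)] [([330.0, 125.0, 365.0, 167.0], 0.96), ([340.0, 175.0, 370.0, 218.0], 0.89), ([236.0, 225.0, 260.0, 262.0], 0.81), ([279.0, 200.0, 304.0, 250.0], 0.76), ([308.0, 232.0, 416.0, 277.0], 0.17)]
tray [([224.0, 206.0], 0.81)] [([194.0, 170.0, 255.0, 229.0], 0.82)]
pot_plate [([138.0, 226.0], 0.78)] [([86.0, 185.0, 191.0, 266.0], 0.62)]
stop_block [([250.0, 292.0], 0.85)] [([216.0, 261.0, 279.0, 299.0], 0.9)]
oil_bottle [([429.0, 209.0], 0.58)] [([417.0, 155.0, 446.0, 213.0], 0.62)]
hammer [([360.0, 263.0], 0.63)] [([306.0, 232.0, 417.0, 276.0], 0.73)]
wrench [([161.0, 279.0], 0.76)] [([117.0, 265.0, 197.0, 291.0], 0.88)]
side [ 0.11823596 -0.52631941
[... 620 characters left out ...]
.77)]
oil_bottle [([212.0, 155.0], 0.66)] [([195.0, 98.0, 218.0, 166.0], 0.55)]
hammer [([300.0, 182.0], 0.75)] [([252.0, 152.0, 343.0, 199.0], 0.62)]
wrench [([444.0, 295.0], 0.78)] [([396.0, 262.0, 496.0, 321.0], 0.96), ([222.0, 228.0, 354.0, 332.0], 0.34)]
wrist [0.12674946 0.61852702 0.37373876] [ 0.29909138 -0.1033163  -0.94861483]
pot_a [([161.0, 266.0], 0.69), ([113.0, 384.0], 0.68)] [([87.0, 381.0, 130.0, 420.0], 0.82), ([72.0, 231.0, 194.0, 326.0], 0.63)]
tray [([114.0, 382.0], 0.7)] [([1.0, 363.0, 23.0, 397.0], 0.84)]
pot_plate [] []
stop_block [] []
oil_bottle [([348.0, 373.0], 0.95)] [([333.0, 360.0, 365.0, 384.0], 0.59)]
hammer [] []
wrench [] [([0.0, 359.0, 23.0, 398.0], 0.49)]
```

View pics/scene0.png

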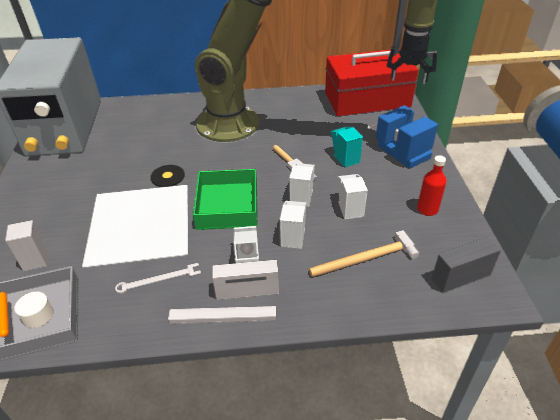

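View pics/side0.png

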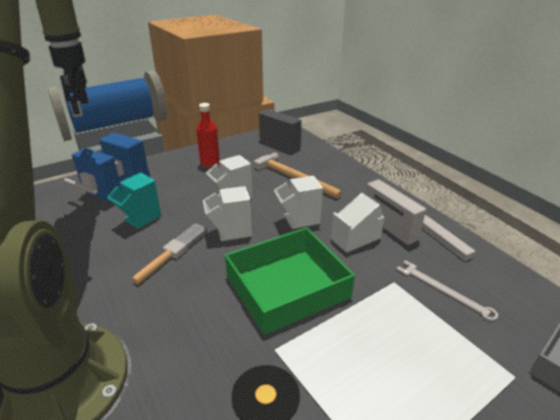

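```bash
python3 - <<'E'
from h import *
S=snap('scene');D=snap('side')
z={'tray':0,'plate':0,'block':0,'bottle':0,'hammer':0,'wrench':0}
P=dict(tray=((224,206),(285,284)),plate=((138,226),(394,364)),block=((250,292),(390,229)),bottle=((429,209),(212,155)),hammer=((360,263),(300,182)),wrench=((161,279),(444,295)))
for k,(a,b) in P.items(): print(k,onz(S,a,0).round(3),onz(D,b,0).round(3))
for p in [(348,210),(291,240),(304,200),(348,163),(247,240)]: print('S',p,onz(S,p,0).round(3),onz(S,p,.03).round(3))
for p in [(341,237),(305,221),(237,229),(238,195),(146,219)]: print('D',p,onz(D,p,0).round(3),onz(D,p,.03).round(3))
E
```

```text
tray [ 0.456 -0.019  0.   ] [0.45  0.001 0.   ]
plate [ 0.515 -0.27   0.   ] [ 0.508 -0.264  0.   ]
block [0.791 0.047 0.   ] [0.775 0.03  0.   ]
bottle [0.537 0.596 0.   ] [0.561 0.636 0.   ]
hammer [0.725 0.348 0.   ] [0.711 0.339 0.   ]
wrench [ 0.723 -0.185  0.   ] [ 0.712 -0.197  0.   ]
S (348, 210) [0.515 0.354 0.   ] [0.546 0.346 0.03 ]
S (291, 240) [0.62  0.171 0.   ] [0.648 0.168 0.03 ]
S (304, 200) [0.456 0.228 0.   ] [0.489 0.224 0.03 ]
S (348, 163) [0.288 0.397 0.   ] [0.326 0.388 0.03 ]
S (247, 240) [0.607 0.046 0.   ] [0.635 0.047 0.03 ]
D (341, 237) [0.651 0.068 0.   ] [0.624 0.039 0.03 ]
D (305, 221) [0.613 0.168 0.   ] [0.589 0.134 0.03 ]
D (237, 229) [0.45  0.226 0.   ] [0.434 0.189 0.03 ]
D (238, 195) [0.523 0.368 0.   ] [0.503 0.324 0.03 ]
D (146, 219) [0.268 0.387 0.   ] [0.26  0.341 0.03 ]
```

```bash
cat > fit.py <<'E'
from h import *
from scipy.optimize import minimize
prof=np.array([[-45,0],[30,0],[30,105],[-31,105],[-73,82],[-30,5],[-45,5]])/1000.
V=np.array([[x,s*.03,z] for s in(-1,1) for x,z in prof])
def poseM(p,z0=0,lying=False):
    Rz=Rn.from_euler('z',p[2]).as_matrix()
    if lying: # own x down, own z level along yaw dir
        R=Rz@np.array([[0,0,1],[0,1,0],[-1,0,0]]).astype(float); return R,np.array([p[0],p[1],.03])
    return Rz,np.array([p[0],p[1],z0])
def sil(c,R,t,ss=4):
    uv=proj(c,V@R.T+t); q=np.round(uv*ss*1).astype(np.int32)
    m=np.zeros((420*ss,560*ss),np.uint8); n=7
    cv2.fillPoly(m,[q[:n]],1);cv2.fillPoly(m,[q[n:]],1)
    for i in range(n):
        j=(i+1)%n; cv2.fillConvexPoly(m,cv2.convexHull(q[[i,j,j+n,i+n]]),1)
    return m
def fit(masks,p0,z0=0,lying=False):
    ms=[(c,cv2.resize(m.astype(np.uint8),None,fx=4,fy=4,interpolation=cv2.INTER_NEAREST)) for c,m in masks]
    def cost(p):
        s=0
        R,t=poseM(p,z0,lying)
        for c,m in ms:
            k=sil(c,R,t); s+=1-(k&m).sum()/max(1,(k|m).sum())
        return s/len(ms)
    best=None
    for y in (-.6,-.3,0,.3,.6):
        r=minimize(cost,[p0[0],p0[1],p0[2]+y],method='Nelder-Mead',options=dict(initial_simplex=[[p0[0]+a,p0[1]+b,p0[2]+y+g] for a,b,g in((0,0,0),(.02,0,0),(0,.02,0),(0,0,.25))],xatol=2e-4,fatol=1e-4,maxiter=150))
        if best is None or r.fun<best.fun: best=r
    return best.x,best.fun
def draw(img,c,p,z0=0,lying=False,col=(0,0,255)):
    R,t=poseM(p,z0,lying); uv=np.round(proj(c,V@R.T+t)).astype(int); n=7
    for i in range(n):
        j=(i+1)%n
        for a,b in((i,j),(i+n,j+n),(i,i+n)): cv2.line(img,uv[a].tolist(),uv[b].tolist(),col,1)
E
cat > loc.py <<'E'
from fit import *
import sys
def white(c):
    h=cv2.cvtColor(c['frame'],cv2.COLOR_BGR2HSV); return (h[...,1]<60)&(h[...,2]>110)
def locate(guess,tag):
    "guess: name->(x,y,yaw,z0,lying)"
    S=snap('scene');rs=robot.regions_of('scene','pot_a')
    D=snap('side');rd=robot.regions_of('side','pot_a')
    iS=S['frame'].copy();iD=D['frame'].copy();out={}
    for k,(x,y,yaw,z0,ly) in guess.items():
        ms=[];inf=[]
        for c,r in((S,rs),(D,rd)):
            R,t=poseM((x,y,yaw),z0,ly); m=sil(c,R,t,1)
            b=max(r,key=lambda q:(q['region']&(m>0)).sum()/max(1,(q['region']|(m>0)).sum()),default=None)
            if b is None or (b['region']&(m>0)).sum()<30: inf.append(0); continue
            ms.append((c,b['region'])); inf.append(round(float(b['score']),2))
        if not ms: print(k,'none');continue
        p,f=fit(ms,(x,y,yaw),z0,ly); out[k]=p
        print(k,p.round(4),'cost',round(f,3),inf)
        for c,i in((S,iS),(D,iD)): draw(i,c,p,z0,ly)
    im=np.hstack([iS[100:320,80:460],iD[100:320,80:460]]); im=cv2.resize(im,None,fx=1.05,fy=1.05)
    a=cv2.resize(iS[140:310,130:400],None,fx=2.9,fy=2.9,interpolation=cv2.INTER_CUBIC)
    b=cv2.resize(iD[150:350,100:420],None,fx=2.5,fy=2.5,interpolation=cv2.INTER_CUBIC)
    cv2.imwrite(f'pics/{tag}_s.png',a);cv2.imwrite(f'pics/{tag}_d.png',b)
    return out
E
python3 - <<'E'
from loc import *
locate(dict(near=(.455,.227,0,0,0),left=(.52,.36,0,0,0),mid=(.617,.17,0,0,0),fallen=(.635,.045,0,0,1)),'L0')
E
```

```text
near [ 0.4485  0.2205 -0.2625] cost 0.063 [0.77, 0.96]
left [0.5215 0.3675 0.1051] cost 0.274 [0, 0.63]
mid [ 0.6191  0.1759 -0.2149] cost 0.043 [0.59, 0.56]
fallen [0.6256 0.0455 0.0054] cost 0.203 [0.9, 0.64]
```

View pics/L0_s.png

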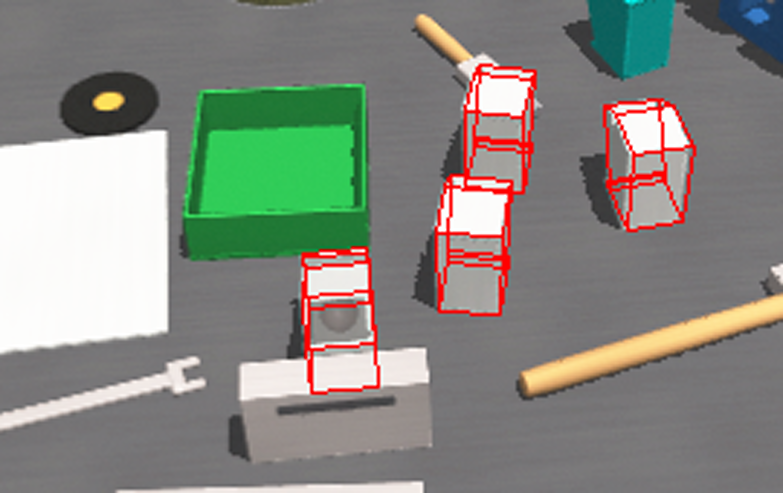

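View pics/L0_d.png

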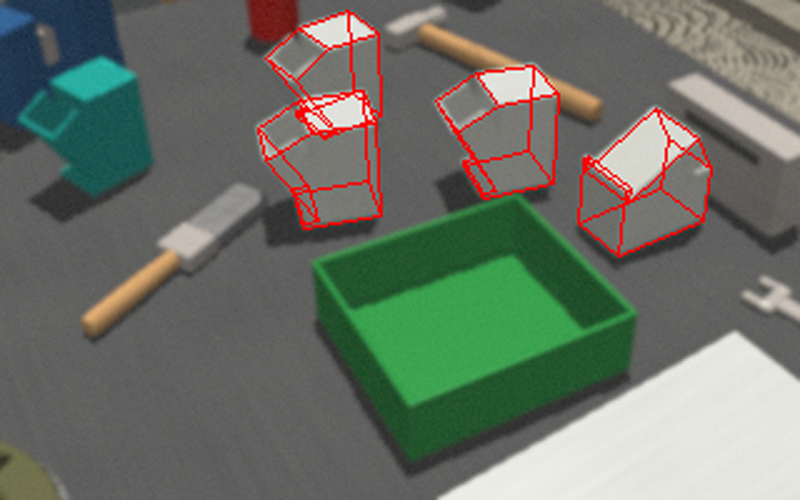

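```bash
cat > pl.py <<'E'
from h import *
def tool(phi,az,flip=False):
    "tool z: down tilted by phi (deg) toward heading az(deg); jaws (y) horizontal perpendicular"
    p=np.radians(phi);a=np.radians(az)
    z=np.array([np.sin(p)*np.cos(a),np.sin(p)*np.sin(a),-np.cos(p)])
    y=np.array([-np.sin(a),np.cos(a),0])
    if flip: y=-y
    x=np.cross(y,z); return np.stack([x,y,z],1)
def goto(g,M,n=1,show=True):
    "g = grasp point world; prints TCP shift & turn"
    s=robot.get_state(); w,x,y,z=s['tool_rot']; M0=Rn.from_quat([x,y,z,w]).as_matrix()
    p0=np.array(s['position']); p1=np.array(g)-.155*np.array(M)[:,2]*1.0
    d=(p1-p0)*100; rv=Rn.from_matrix(M@M0.T).as_rotvec()
    print('t %.2f'%s['time_s'],'TCPtarget',p1.round(3),'shift',d.round(2),'turn',rv.round(3),'rows>=%.1f'%max(np.linalg.norm(d)/6.25,np.degrees(np.linalg.norm(rv))/10.7))
    return d,rv
E
python3 - <<'E'
from pl import *
S=snap('scene')
f=lambda x,y:(x/2.9+130,y/2.9+140)
print('tray');[print(onz(S,f(*p),.06).round(3)) for p in((201,90),(367,85),(368,213),(186,216))]
print('plate');[print(onz(S,p,.006).round(3)) for p in((103,190),(188,186),(189,256),(86,263))]
print('block');[print(onz(S,f(*p),.09).round(3)) for p in((238,367),(427,348),(430,378),(243,396))]
# fallen pot
R=np.array([0,0,0])
goto((.6256+.075,.0455,.16),tool(-20,0)); goto((.6256+.075,.0455,.16),tool(-20,0,True))
E
```

```text
tray
[ 0.352 -0.089  0.06 ]
[0.363 0.089 0.06 ]
[0.563 0.08  0.06 ]
[ 0.548 -0.097  0.06 ]
plate
[ 0.346 -0.399  0.006]
[ 0.356 -0.132  0.006]
[ 0.655 -0.114  0.006]
[ 0.65  -0.391  0.006]
block
[ 0.773 -0.04   0.09 ]
[0.769 0.122 0.09 ]
[0.802 0.122 0.09 ]
[ 0.805 -0.035  0.09 ]
t 2.60 TCPtarget [0.754 0.046 0.306] shift [ 55.   -54.54  -9.9 ] turn [0.058 0.346 0.328] rows>=12.5
t 2.60 TCPtarget [0.754 0.046 0.306] shift [ 55.   -54.54  -9.9 ] turn [-0.489  0.082 -2.771] rows>=15.1
```

>>> move_arm --rows '[{"tx": 27,"ty": -27,"tz": 0,"ax": 0.03,"ay": 0.17,"az": 0.16},{"tx": 27,"ty": -27,"tz": 0,"ax": 0.03,"ay": 0.17,"az": 0.16},{"tx": 27,"ty": -27,"tz": 0,"ax": 0.03,"ay": 0.17,"az": 0.16},{"tx": 27,"ty": -27,"tz": 0,"ax": 0.03,"ay": 0.17,"az": 0.16},{"tx": 27,"ty": -27,"tz": 0,"ax": 0.03,"ay": 0.17,"az": 0.16},{"tx": 40,"ty": -54.5,"tz": 0,"ax": 0.058,"ay": 0.346,"az": 0.328},{"tx": 47,"ty": -54.5,"tz": 0,"ax": 0.058,"ay": 0.346,"az": 0.328},{"tx": 55,"ty": -54.5,"tz": 0,"ax": 0.058,"ay": 0.346,"az": 0.328},{"tx": 55,"ty": -54.5,"tz": -5,"ax": 0.058,"ay": 0.346,"az": 0.328},{"tx": 55,"ty": -54.5,"tz": -9.9,"ax": 0.058,"ay": 0.346,"az": 0.328}]' --claw 1

```text
time_s: 3.85
position: [0.6335, 0.148, 0.3709]
tool_rot: [-0.172, 0.001, 0.985, 0.0]
contact_force: [-0.1, 0.4, 0.2]
width: 0.0854
```

```bash
python3 - <<'E'
from pl import *
st(); goto((.6256+.075,.0455,.16),tool(-20,0)); snap('wrist','w1')
E
```

```text
t 3.85 pos [0.6335 0.148  0.3709] xax [-0.941  0.001  0.34 ] yax [0.001 1.    0.001] zax [-0.34   0.001 -0.941] F [-0.1   0.42  0.21] T [ 0.07 -0.42 -0.  ] w 0.0854
q [-0.1    0.683 -0.278  1.298  0.058  1.508  1.209]
t 3.85 TCPtarget [0.754 0.046 0.306] shift [ 12.01 -10.25  -6.53] turn [-0.001  0.003  0.001] rows>=2.7
```

>>> move_arm --rows '[{"tx": 12,"ty": -10.25,"tz": -6.5},{"tx": 12,"ty": -10.25,"tz": -6.5},{"tx": 12,"ty": -10.25,"tz": -6.5},{"tx": 12,"ty": -10.25,"tz": -6.5},{"tx": 12,"ty": -10.25,"tz": -6.5}]'

```text
schema error: expected keys tx, ty, tz, ax, ay, az
```

```bash
python3 - <<'E'
from fit import *
st(); c=snap('wrist','w1')
i=c['frame'].copy(); draw(i,c,(.6256,.0455,.0054),0,True)
cv2.imwrite('pics/w1o.png',i)
E
```

```text
t 3.9 pos [0.6379 0.1402 0.3653] xax [-0.94   0.011  0.342] yax [ 0.01   1.    -0.007] zax [-0.342 -0.004 -0.94 ] F [ 3.17 -7.26 -1.96] T [-0.4  -0.55  0.08] w 0.0854
q [-0.094  0.692 -0.27   1.295  0.063  1.507  1.212]
```

View pics/w1o.png

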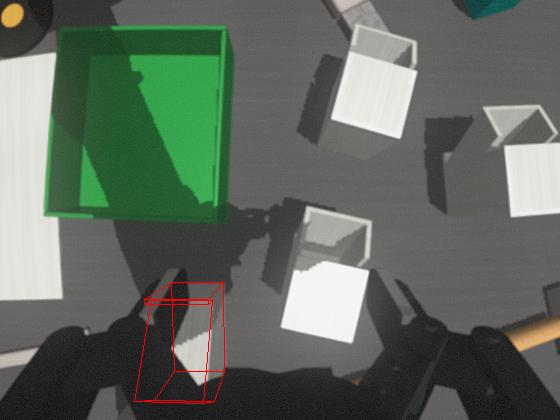

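>>> move_arm --rows '[{"tx": 11.6,"ty": -9.5,"tz": -5.9,"ax": 0,"ay": 0,"az": 0},{"tx": 11.6,"ty": -9.5,"tz": -5.9,"ax": 0,"ay": 0,"az": 0},{"tx": 11.6,"ty": -9.5,"tz": -5.9,"ax": 0,"ay": 0,"az": 0},{"tx": 11.6,"ty": -9.5,"tz": -5.9,"ax": 0,"ay": 0,"az": 0},{"tx": 11.6,"ty": -9.5,"tz": -5.9,"ax": 0,"ay": 0,"az": 0}]'

```text
time_s: 4.58
position: [0.7513, 0.0485, 0.3069]
tool_rot: [-0.175, 0.005, 0.985, -0.002]
contact_force: [-0.1, 1.0, 0.5]
width: 0.0853
```

```bash
python3 - <<'E'
from fit import *
from pl import goto,tool
st(); c=snap('wrist','w1')
i=c['frame'].copy(); draw(i,c,(.6256,.0455,.0054),0,True)
cv2.imwrite('pics/w1o.png',i)
goto((.6256+.075,.0455,.08),tool(-20,0))
E
```

```text
t 4.58 pos [0.7513 0.0485 0.3069] xax [-0.939  0.01   0.345] yax [ 0.009  1.    -0.005] zax [-0.345 -0.002 -0.939] F [-0.15  1.01  0.5 ] T [ 0.06 -0.4  -0.07] w 0.0853
q [ 0.004  0.909 -0.24   0.985  0.129  1.612  1.364]
t 4.62 TCPtarget [0.754 0.046 0.226] shift [ 0.25 -0.36 -8.21] turn [ 0.005 -0.002  0.008] rows>=1.3
```

View pics/w1o.png

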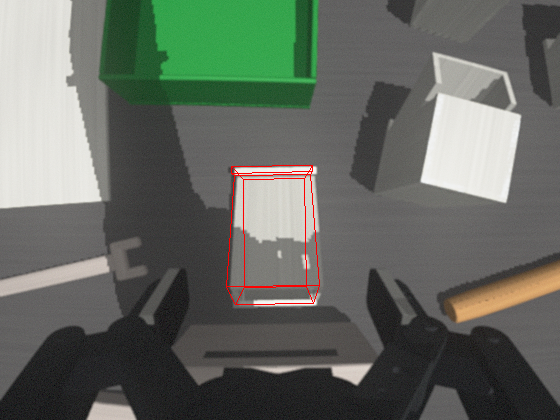

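>>> move_arm --rows '[{"tx": 0.2,"ty": -0.3,"tz": -4,"ax": 0.005,"ay": 0,"az": 0.008},{"tx": 0.2,"ty": -0.3,"tz": -8.2,"ax": 0.005,"ay": 0,"az": 0.008},{"tx": 0.2,"ty": -0.3,"tz": -8.2,"ax": 0.005,"ay": 0,"az": 0.008},{"tx": 0.2,"ty": -0.3,"tz": -8.2,"ax": 0.005,"ay": 0,"az": 0.008}]'

```text
time_s: 5.12
position: [0.7533, 0.0471, 0.2283]
tool_rot: [-0.173, -0.0, 0.985, 0.0]
contact_force: [-0.4, 0.2, -0.1]
width: 0.0854
```

```bash
python3 - <<'E'
from pl import *
st();goto((.6256+.075,.0455,.08),tool(-20,0))
c=snap('side','d2');cv2.imwrite('pics/d2.png',cv2.resize(c['frame'][100:320,220:500],None,fx=2.5,fy=2.5))
E
```

```text
t 5.12 pos [0.7533 0.0471 0.2283] xax [-0.94  -0.001  0.342] yax [-0.001  1.     0.001] zax [-0.342  0.001 -0.94 ] F [-0.37  0.25 -0.11] T [-0.   -0.41 -0.01] w 0.0854
q [ 0.01   0.973 -0.24   1.062  0.143  1.471  1.371]
t 5.12 TCPtarget [0.754 0.046 0.226] shift [ 0.03 -0.16 -0.26] turn [-0.001  0.    -0.001] rows>=0.0
```

View pics/d2.png

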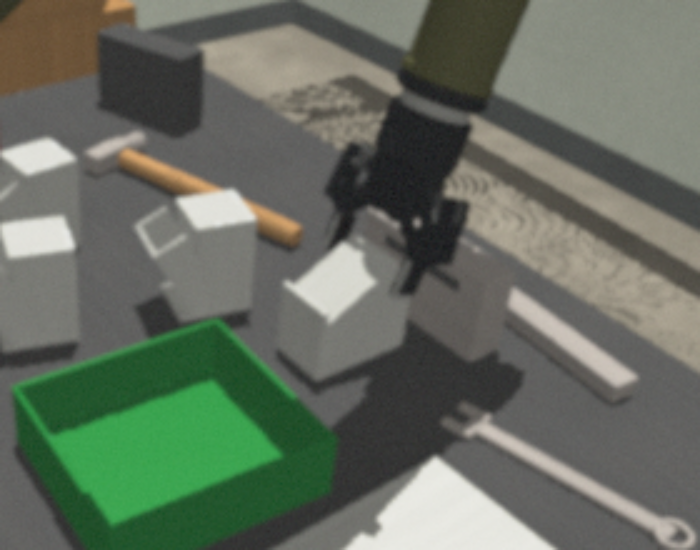

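>>> move_arm --rows '[{"tx": 0,"ty": -0.1,"tz": -0.3,"ax": 0,"ay": 0,"az": 0},{"tx": 0,"ty": -0.1,"tz": -0.3,"ax": 0,"ay": 0,"az": 0},{"tx": 0,"ty": -0.1,"tz": -0.3,"ax": 0,"ay": 0,"az": 0},{"tx": 0,"ty": -0.1,"tz": -0.3,"ax": 0,"ay": 0,"az": 0},{"tx": 0,"ty": -0.1,"tz": -0.3,"ax": 0,"ay": 0,"az": 0},{"tx": 0,"ty": -0.1,"tz": -0.3,"ax": 0,"ay": 0,"az": 0}]' --claw 0 --squeeze 90

```text
time_s: 5.92
position: [0.7543, 0.0462, 0.228]
tool_rot: [-0.171, -0.0, 0.985, 0.001]
contact_force: [2.1, 0.7, 6.7]
width: 0.0586
```

```bash
python3 - <<'E'
from pl import *
st()
E
```

```text
t 5.92 pos [0.7543 0.0462 0.228 ] xax [-0.942 -0.001  0.337] yax [-0.     1.     0.002] zax [-0.337  0.002 -0.942] F [2.12 0.67 6.72] T [-0.05 -0.26 -0.09] w 0.0586
q [ 0.012  0.973 -0.24   1.062  0.143  1.466  1.372]
```

>>> move_arm --rows '[{"tx": 0,"ty": 0,"tz": 2,"ax": 0,"ay": 0,"az": 0},{"tx": 0,"ty": 0,"tz": 4,"ax": 0,"ay": 0,"az": 0},{"tx": 0,"ty": 0,"tz": 7,"ax": 0,"ay": 0,"az": 0},{"tx": 0,"ty": 0,"tz": 10,"ax": 0,"ay": 0,"az": 0},{"tx": 0,"ty": 0,"tz": 10,"ax": 0,"ay": 0,"az": 0},{"tx": 0,"ty": 0,"tz": 10,"ax": 0,"ay": 0,"az": 0},{"tx": 0,"ty": 0,"tz": 10,"ax": 0,"ay": 0,"az": 0}]'

```text
time_s: 6.8
position: [0.7541, 0.0461, 0.3263]
tool_rot: [-0.172, -0.0, 0.985, 0.001]
contact_force: [0.0, -0.4, -5.0]
width: 0.0586
```

```bash
python3 - <<'E'
from pl import *
st()
c=snap('side','d3');cv2.imwrite('pics/d3.png',cv2.resize(c['frame'][60:300,220:500],None,fx=2.5,fy=2.5))
# plan rotation about grasp point staying, phi from -20 to 50
s=robot.get_state();w,x,y,z=s['tool_rot'];M0=Rn.from_quat([x,y,z,w]).as_matrix();g=np.array(s['position'])+.155*M0[:,2];print('g',g)
for k in range(1,11):
    a=-np.radians(9*k); M=Rn.from_rotvec([0,a,0]).as_matrix()@M0; d=(g-.155*M[:,2]-np.array(s['position']))*100
    print(k,round(a,3),d.round(2))
E
```

```text
t 6.8 pos [0.7541 0.0461 0.3263] xax [-0.941 -0.001  0.339] yax [-0.     1.     0.001] zax [-0.339  0.001 -0.941] F [ 0.04 -0.44 -4.95] T [-0.02 -0.86 -0.04] w 0.0586
q [ 0.006  0.9   -0.243  0.952  0.128  1.649  1.38 ]
g [0.70153207 0.04632512 0.18056181]
1 -0.157 [-2.35  0.    0.64]
2 -0.314 [-4.76  0.    0.91]
3 -0.471 [-7.19  0.    0.8 ]
4 -0.628 [-9.57  0.    0.31]
5 -0.785 [-11.85   0.    -0.55]
6 -0.942 [-13.96   0.    -1.76]
7 -1.1 [-15.86   0.    -3.28]
8 -1.257 [-17.5    0.    -5.08]
9 -1.414 [-18.84   0.    -7.11]
10 -1.571 [-19.84   0.    -9.32]
```

View pics/d3.png

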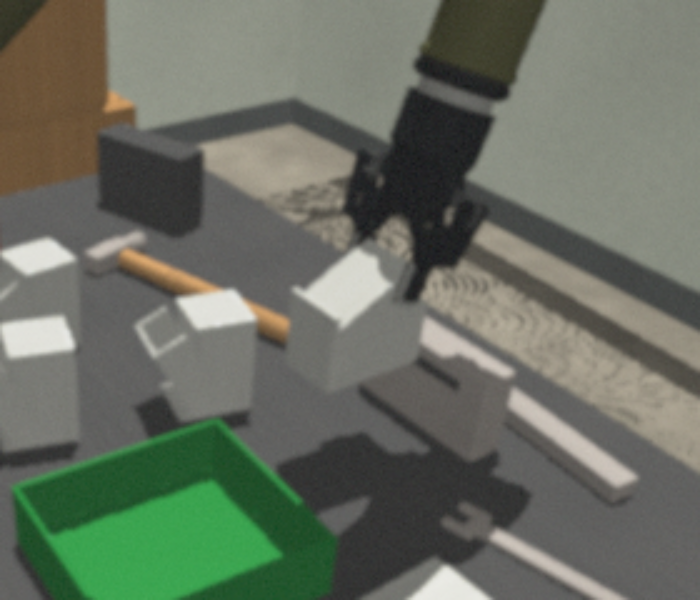

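>>> move_arm --rows '[{"tx": -2.35,"ty": 0,"tz": 0.64,"ax": 0,"ay": -0.157,"az": 0},{"tx": -4.76,"ty": 0,"tz": 0.91,"ax": 0,"ay": -0.314,"az": 0},{"tx": -7.2,"ty": 0,"tz": 0.8,"ax": 0,"ay": -0.471,"az": 0},{"tx": -9.6,"ty": 0,"tz": 0.3,"ax": 0,"ay": -0.628,"az": 0},{"tx": -11.85,"ty": 0,"tz": -0.55,"ax": 0,"ay": -0.785,"az": 0},{"tx": -13.96,"ty": 0,"tz": -1.76,"ax": 0,"ay": -0.942,"az": 0},{"tx": -15.86,"ty": 0,"tz": -3.28,"ax": 0,"ay": -1.1,"az": 0},{"tx": -17.5,"ty": 0,"tz": -5.1,"ax": 0,"ay": -1.257,"az": 0},{"tx": -18.8,"ty": 0,"tz": -7.1,"ax": 0,"ay": -1.414,"az": 0},{"tx": -18.8,"ty": 0,"tz": -7.1,"ax": 0,"ay": -1.414,"az": 0}]'

```text
time_s: 8.1
position: [0.5917, 0.0205, 0.2773]
tool_rot: [0.308, 0.028, 0.947, -0.088]
contact_force: [-1.1, -1.0, -4.1]
width: 0.0586
```

```bash
python3 - <<'E'
from pl import *
s,M=st();print('g',np.array(s['position'])+.155*M[:,2], 'phi',np.degrees(np.arctan2(M[0,2],-M[2,2])))
c=snap('side','d4');cv2.imwrite('pics/d4.png',cv2.resize(c['frame'][60:300,220:500],None,fx=2.5,fy=2.5))
E
```

```text
t 8.1 pos [0.5917 0.0205 0.2773] xax [-0.809 -0.002 -0.588] yax [ 0.107  0.983 -0.15 ] zax [ 0.578 -0.184 -0.795] F [-1.1  -1.01 -4.12] T [ 0.29  1.28 -0.06] w 0.0586
q [-0.043  0.514 -0.172  2.066  1.67   0.368 -0.218]
g [ 0.68127374 -0.00812113  0.15406486] phi 36.02405352968852
```

View pics/d4.png

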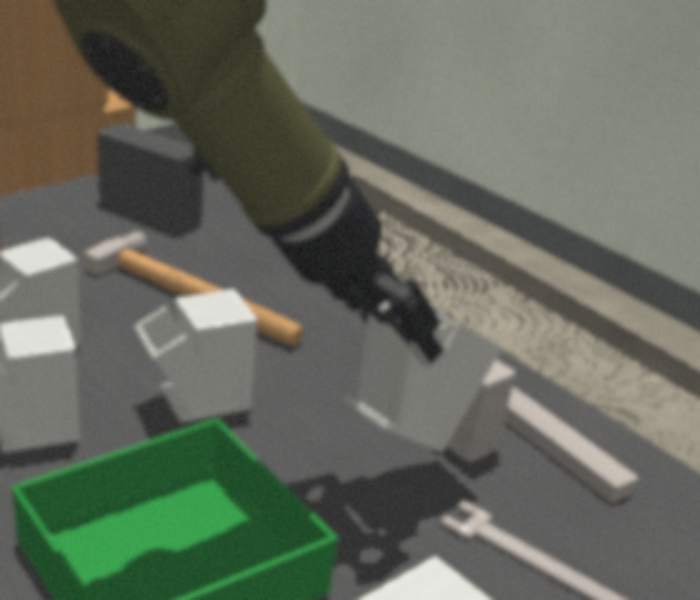

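```bash
python3 - <<'E'
from pl import *
goto((.68,.046,.18),tool(60,0))
E
```

```text
t 8.15 TCPtarget [0.546 0.046 0.258] shift [-4.47  2.5  -1.84] turn [ 0.125 -0.416  0.138] rows>=2.4
```

>>> move_arm --rows '[{"tx": -4.5,"ty": 2.5,"tz": -1.8,"ax": 0.125,"ay": -0.416,"az": 0.138},{"tx": -4.5,"ty": 2.5,"tz": -1.8,"ax": 0.125,"ay": -0.416,"az": 0.138},{"tx": -4.5,"ty": 2.5,"tz": -1.8,"ax": 0.125,"ay": -0.416,"az": 0.138},{"tx": -4.5,"ty": 2.5,"tz": -1.8,"ax": 0.125,"ay": -0.416,"az": 0.138},{"tx": -4.5,"ty": 2.5,"tz": -1.8,"ax": 0.125,"ay": -0.416,"az": 0.138},{"tx": -4.5,"ty": 2.5,"tz": -1.8,"ax": 0.125,"ay": -0.416,"az": 0.138},{"tx": -4.5,"ty": 2.5,"tz": -1.8,"ax": 0.125,"ay": -0.416,"az": 0.138},{"tx": -4.5,"ty": 2.5,"tz": -1.8,"ax": 0.125,"ay": -0.416,"az": 0.138}]'

```text
time_s: 9.15
position: [0.5457, 0.0463, 0.2583]
tool_rot: [0.5, -0.0, 0.866, -0.001]
contact_force: [0.2, 0.3, -4.6]
width: 0.059
```

```bash
python3 - <<'E'
from pl import *
s,M=st();print('g',np.array(s['position'])+.155*M[:,2], 'phi',np.degrees(np.arctan2(M[0,2],-M[2,2])))
c=snap('side','d5');cv2.imwrite('pics/d5.png',cv2.resize(c['frame'][60:300,220:500],None,fx=2.5,fy=2.5))
E
```

```text
t 9.15 pos [0.5457 0.0463 0.2583] xax [-0.5   -0.001 -0.866] yax [ 0.     1.    -0.002] zax [ 0.866 -0.001 -0.5  ] F [ 0.17  0.28 -4.58] T [-0.04  1.87 -0.04] w 0.059
q [ 0.156  0.618 -0.5    2.373  2.688  0.947 -1.168]
g [0.67990945 0.04618345 0.18077746] phi 59.97253262847577
```

View pics/d5.png

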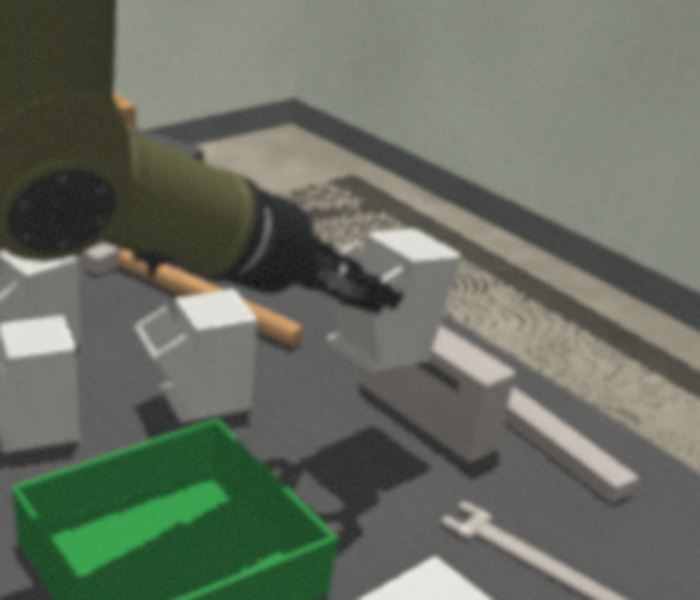

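```bash
python3 - <<'E'
from pl import *
goto((.65,.046,.093),tool(62,0))
E
```

```text
t 9.20 TCPtarget [0.513 0.046 0.166] shift [-3.25 -0.03 -9.25] turn [ 0.001 -0.035  0.   ] rows>=1.6
```

>>> move_arm --rows '[{"tx": -2.5,"ty": 0,"tz": -1.5,"ax": 0,"ay": -0.035,"az": 0},{"tx": -3.2,"ty": 0,"tz": -3.5,"ax": 0,"ay": -0.035,"az": 0},{"tx": -3.2,"ty": 0,"tz": -5.5,"ax": 0,"ay": -0.035,"az": 0},{"tx": -3.2,"ty": 0,"tz": -7,"ax": 0,"ay": -0.035,"az": 0},{"tx": -3.2,"ty": 0,"tz": -8.2,"ax": 0,"ay": -0.035,"az": 0},{"tx": -3.2,"ty": 0,"tz": -8.2,"ax": 0,"ay": -0.035,"az": 0}]'

```text
time_s: 9.95
position: [0.5154, 0.0466, 0.1754]
tool_rot: [0.514, -0.0, 0.858, -0.001]
contact_force: [0.1, -0.0, -4.1]
width: 0.0591
```

```bash
python3 - <<'E'
from pl import *
s,M=st();print('g',np.array(s['position'])+.155*M[:,2], 'phi',np.degrees(np.arctan2(M[0,2],-M[2,2])))
c=snap('side','d6');cv2.imwrite('pics/d6.png',cv2.resize(c['frame'][60:300,220:500],None,fx=2.5,fy=2.5))
E
```

```text
t 9.95 pos [0.5154 0.0466 0.1754] xax [-0.472 -0.002 -0.882] yax [ 0.001  1.    -0.003] zax [ 0.882 -0.002 -0.472] F [ 0.11 -0.03 -4.1 ] T [ 0.02  1.87 -0.01] w 0.0591
q [ 0.204  0.893 -0.642  2.497  2.718  1.369 -1.128]
g [0.65207539 0.04627535 0.10222713] phi 61.82863132272079
```

View pics/d6.png

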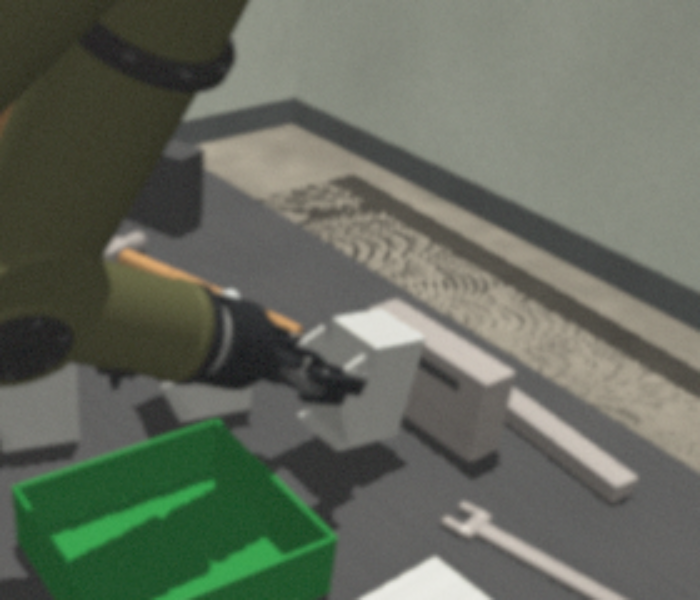

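```bash
python3 - <<'E'
from pl import *
c=snap('scene','s6');cv2.imwrite('pics/s6.png',cv2.resize(c['frame'][60:320,130:430],None,fx=2.6,fy=2.3))
goto((.66,.046,.095),tool(56,0))
E
```

```text
t 10.05 TCPtarget [0.531 0.046 0.182] shift [ 1.6  -0.03  0.57] turn [0.002 0.103 0.001] rows>=0.5
```

View pics/s6.png

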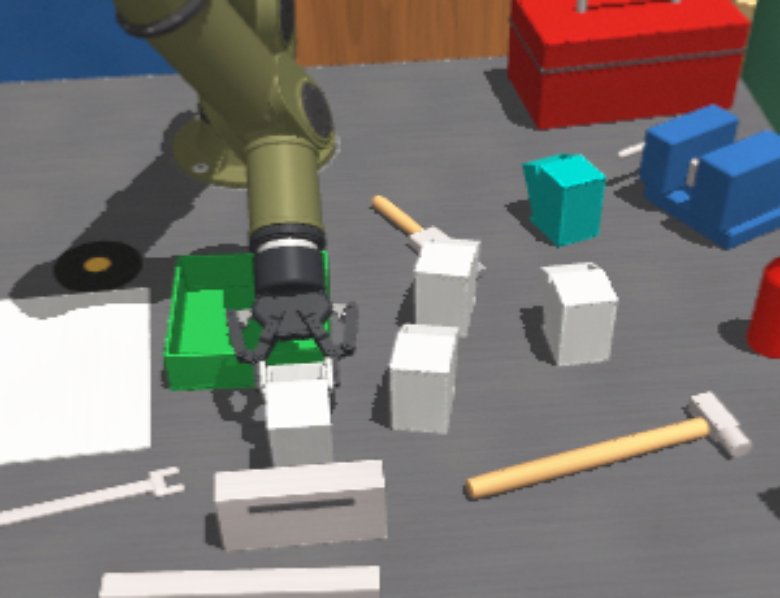

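>>> move_arm --rows '[{"tx": 1.6,"ty": 0,"tz": 0.6,"ax": 0,"ay": 0.103,"az": 0},{"tx": 1.6,"ty": 0,"tz": 0.5,"ax": 0,"ay": 0.103,"az": 0},{"tx": 1.6,"ty": 0,"tz": 0.3,"ax": 0,"ay": 0.103,"az": 0},{"tx": 1.6,"ty": 0,"tz": 0.3,"ax": 0,"ay": 0.103,"az": 0}]'

```text
time_s: 10.55
position: [0.5312, 0.0462, 0.179]
tool_rot: [0.47, 0.0, 0.882, -0.002]
contact_force: [-1.0, -2.0, 1.5]
width: 0.0589
```

```bash
python3 - <<'E'
from pl import *
s,M=st();print('g',np.array(s['position'])+.155*M[:,2], 'phi',np.degrees(np.arctan2(M[0,2],-M[2,2])))
c=snap('side','d7');cv2.imwrite('pics/d7.png',cv2.resize(c['frame'][140:300,280:440],None,fx=3.5,fy=3.5))
E
```

```text
t 10.55 pos [0.5312 0.0462 0.179 ] xax [-0.557 -0.001 -0.83 ] yax [ 0.002  1.    -0.003] zax [ 0.83  -0.003 -0.557] F [-1.04 -2.03  1.55] T [-0.32  0.84 -0.4 ] w 0.0589
q [ 0.226  0.832 -0.643  2.426  2.656  1.152 -1.079]
g [0.65989834 0.04571129 0.09257128] phi 56.117906797374296
```

View pics/d7.png

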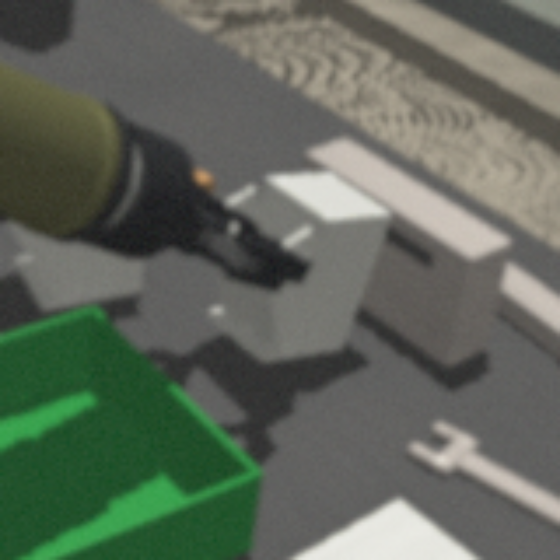

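>>> move_arm --rows '[{"tx": 0,"ty": 0,"tz": 0,"ax": 0,"ay": 0,"az": 0},{"tx": 0,"ty": 0,"tz": 0,"ax": 0,"ay": 0,"az": 0},{"tx": 0,"ty": 0,"tz": 0,"ax": 0,"ay": 0,"az": 0},{"tx": 0,"ty": 0,"tz": 0,"ax": 0,"ay": 0,"az": 0},{"tx": 0,"ty": 0,"tz": 0,"ax": 0,"ay": 0,"az": 0}]' --claw 1

```text
time_s: 11.22
position: [0.5313, 0.0462, 0.179]
tool_rot: [0.47, 0.0, 0.883, -0.002]
contact_force: [0.8, -0.3, 0.0]
width: 0.0851
```

```bash
python3 - <<'E'
from pl import *
s,M=st()
c=snap('side','d8');cv2.imwrite('pics/d8.png',cv2.resize(c['frame'][140:300,280:440],None,fx=3.5,fy=3.5))
E
```

```text
t 11.22 pos [0.5313 0.0462 0.179 ] xax [-0.558 -0.001 -0.83 ] yax [ 0.002  1.    -0.003] zax [ 0.83  -0.003 -0.558] F [ 0.82 -0.26  0.01] T [-0.01  0.86  0.  ] w 0.0851
q [ 0.227  0.832 -0.643  2.426  2.655  1.152 -1.079]
```

View pics/d8.png

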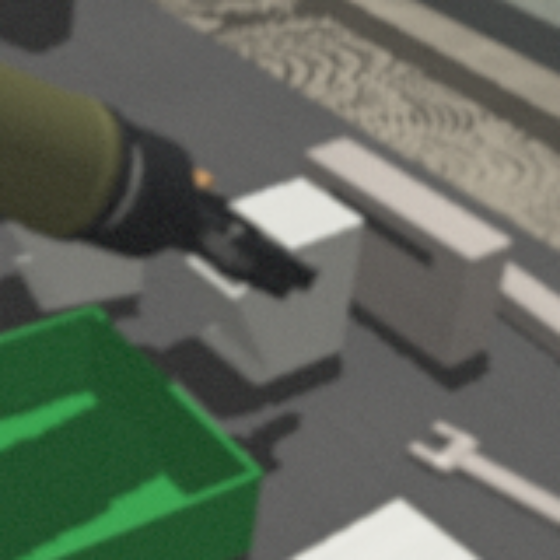

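>>> move_arm --rows '[{"tx": -2.8,"ty": 0,"tz": 1.9,"ax": 0,"ay": 0,"az": 0},{"tx": -5.6,"ty": 0,"tz": 4.5,"ax": 0,"ay": 0,"az": 0},{"tx": -8.3,"ty": 0,"tz": 9,"ax": 0,"ay": 0,"az": 0},{"tx": -8.3,"ty": 0,"tz": 14,"ax": 0,"ay": 0.15,"az": 0},{"tx": -8.3,"ty": 0,"tz": 18,"ax": 0,"ay": 0.3,"az": 0},{"tx": -8.3,"ty": 0,"tz": 20,"ax": 0,"ay": 0.45,"az": 0},{"tx": -6,"ty": 0,"tz": 20,"ax": 0,"ay": 0.6,"az": 0},{"tx": -4,"ty": 0,"tz": 20,"ax": 0,"ay": 0.75,"az": 0},{"tx": 0,"ty": 0,"tz": 20,"ax": 0,"ay": 0.98,"az": 0},{"tx": 0,"ty": 0,"tz": 20,"ax": 0,"ay": 0.98,"az": 0}]'

```text
time_s: 12.52
position: [0.5333, 0.0457, 0.3793]
tool_rot: [0.003, 0.0, 1.0, -0.001]
contact_force: [0.2, -0.2, -1.3]
width: 0.0853
```

```bash
python3 - <<'E'
from pl import *
st()
goto((.45,.0,.22),tool(-75,0))
E
```

```text
t 12.53 pos [0.5333 0.0457 0.3793] xax [-1.     0.    -0.006] yax [ 0.     1.    -0.002] zax [ 0.006 -0.002 -1.   ] F [ 0.21 -0.21 -1.27] T [-0.01  0.01  0.06] w 0.0853
q [ 0.622  0.655 -1.278  1.772  0.672  1.231  0.729]
t 12.53 TCPtarget [0.6  0.   0.26] shift [  6.64  -4.57 -11.92] turn [ 2.000e-03  1.315e+00 -1.000e-03] rows>=7.0
```

>>> move_arm --rows '[{"tx": 1,"ty": -1,"tz": -1,"ax": 0,"ay": 0.16,"az": 0},{"tx": 2,"ty": -2,"tz": -2,"ax": 0,"ay": 0.32,"az": 0},{"tx": 3,"ty": -3,"tz": -3,"ax": 0,"ay": 0.48,"az": 0},{"tx": 4,"ty": -4,"tz": -5,"ax": 0,"ay": 0.64,"az": 0},{"tx": 5,"ty": -4.5,"tz": -6,"ax": 0,"ay": 0.8,"az": 0},{"tx": 6,"ty": -4.5,"tz": -8,"ax": 0,"ay": 0.96,"az": 0},{"tx": 6.6,"ty": -4.5,"tz": -10,"ax": 0,"ay": 1.12,"az": 0},{"tx": 6.6,"ty": -4.5,"tz": -11,"ax": 0,"ay": 1.25,"az": 0},{"tx": 6.6,"ty": -4.5,"tz": -11.9,"ax": 0,"ay": 1.315,"az": 0},{"tx": 6.6,"ty": -4.5,"tz": -11.9,"ax": 0,"ay": 1.315,"az": 0}]'

```text
time_s: 13.78
position: [0.5876, -0.0059, 0.3342]
tool_rot: [-0.454, 0.036, 0.89, 0.012]
contact_force: [1.7, 0.1, 0.0]
width: 0.0851
```

```bash
python3 - <<'E'
from pl import *
st()
goto((.45,.0,.22),tool(-75,0))
E
```

```text
t 13.78 pos [ 0.5876 -0.0059  0.3342] xax [-0.586  0.053  0.809] yax [ 0.075  0.997 -0.011] zax [-0.807  0.054 -0.588] F [1.75 0.13 0.04] T [-0.11 -1.01 -0.  ] w 0.0851
q [-0.149  0.817  0.276  1.336 -0.147  1.958  1.65 ]
t 13.78 TCPtarget [0.6  0.   0.26] shift [ 1.22  0.59 -7.41] turn [0.025 0.367 0.072] rows>=2.0
```

>>> move_arm --rows '[{"tx": 1.2,"ty": 0.6,"tz": -7.4,"ax": 0.025,"ay": 0.367,"az": 0.072},{"tx": 1.2,"ty": 0.6,"tz": -7.4,"ax": 0.025,"ay": 0.367,"az": 0.072},{"tx": 1.2,"ty": 0.6,"tz": -7.4,"ax": 0.025,"ay": 0.367,"az": 0.072},{"tx": 1.2,"ty": 0.6,"tz": -7.4,"ax": 0.025,"ay": 0.367,"az": 0.072},{"tx": 1.2,"ty": 0.6,"tz": -7.4,"ax": 0.025,"ay": 0.367,"az": 0.072},{"tx": 1.2,"ty": 0.6,"tz": -7.4,"ax": 0.025,"ay": 0.367,"az": 0.072}]'

```text
time_s: 14.52
position: [0.5841, -0.0015, 0.3169]
tool_rot: [-0.474, 0.021, 0.88, 0.011]
contact_force: [0.0, -1.7, -2.1]
width: 0.0856
```

```bash
python3 - <<'E'
from pl import *
st()
goto((.45,.0,.22),tool(-75,0))
E
```

```text
t 14.53 pos [ 0.5841 -0.0015  0.3169] xax [-0.549  0.027  0.835] yax [ 0.048  0.999 -0.001] zax [-0.834  0.039 -0.55 ] F [ 0.04 -1.67 -2.14] T [-0.08 -0.94  0.01] w 0.0856
q [-0.155  0.843  0.268  1.352 -0.137  1.962  1.673]
t 14.53 TCPtarget [0.6  0.   0.26] shift [ 1.56  0.15 -5.68] turn [0.008 0.321 0.047] rows>=1.7
```

```bash
python3 - <<'E'
from loc import *
locate(dict(near=(.4485,.2205,-.26,0,0),left=(.5215,.3675,.1,0,0),mid=(.619,.176,-.215,0,0),d=(.69,.046,0,0,0)),'L1')
E
```

```text
near [ 0.4484  0.2209 -0.2591] cost 0.069 [0.77, 0.67]
left [0.5214 0.3642 0.032 ] cost 0.168 [0.94, 0.85]
mid [ 0.6187  0.1758 -0.2344] cost 0.136 [0.95, 0.75]
d [0.6885 0.0448 0.0122] cost 0.121 [0.71, 0.74]
```

View pics/L1_s.png

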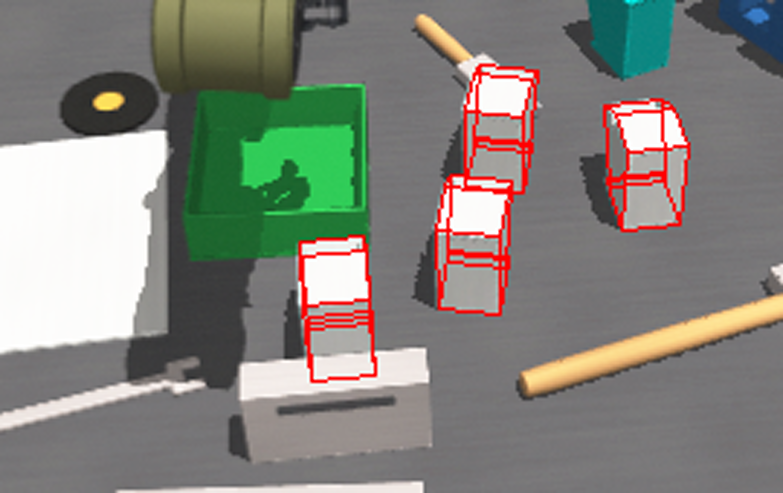

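View pics/L1_d.png

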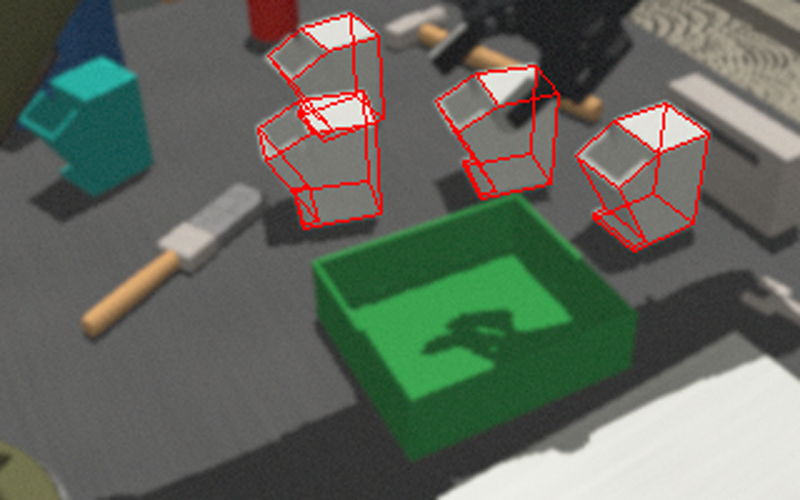

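```bash
python3 - <<'E'
from pl import *
goto((.69,.045,.17),tool(-20,0.5))
E
```

```text
t 14.72 TCPtarget [0.743 0.045 0.316] shift [15.85  4.49 -0.43] turn [-0.003 -0.634  0.055] rows>=3.4
```

>>> move_arm --rows '[{"tx": 5,"ty": 1.5,"tz": 2,"ax": 0,"ay": -0.18,"az": 0.015},{"tx": 10,"ty": 3,"tz": 2,"ax": 0,"ay": -0.36,"az": 0.03},{"tx": 15,"ty": 4.5,"tz": 1,"ax": 0,"ay": -0.54,"az": 0.055},{"tx": 15.8,"ty": 4.5,"tz": -0.4,"ax": 0,"ay": -0.634,"az": 0.055},{"tx": 15.8,"ty": 4.5,"tz": -0.4,"ax": 0,"ay": -0.634,"az": 0.055},{"tx": 15.8,"ty": 4.5,"tz": -0.4,"ax": 0,"ay": -0.634,"az": 0.055}]'

```text
time_s: 15.48
position: [0.7419, 0.0458, 0.3157]
tool_rot: [-0.176, -0.005, 0.984, 0.001]
contact_force: [0.5, 0.6, 0.5]
width: 0.085
```

```bash
python3 - <<'E'
from fit import *
from pl import goto,tool
st(); c=snap('wrist'); i=c['frame'].copy(); draw(i,c,(.6885,.0448,.0122)); cv2.imwrite('pics/w3.png',i)
goto((.69,.045,.088),tool(-20,0.5))
E
```

```text
t 15.47 pos [0.7419 0.0458 0.3157] xax [-0.938 -0.01   0.346] yax [-0.009  1.     0.004] zax [-0.346  0.001 -0.938] F [0.49 0.61 0.45] T [ 0.01 -0.37  0.01] w 0.085
q [-0.194  0.895  0.269  1.019 -0.205  1.606  1.626]
t 15.53 TCPtarget [0.743 0.045 0.234] shift [ 0.09 -0.01 -8.24] turn [-0.004 -0.003 -0.   ] rows>=1.3
```

View pics/w3.png

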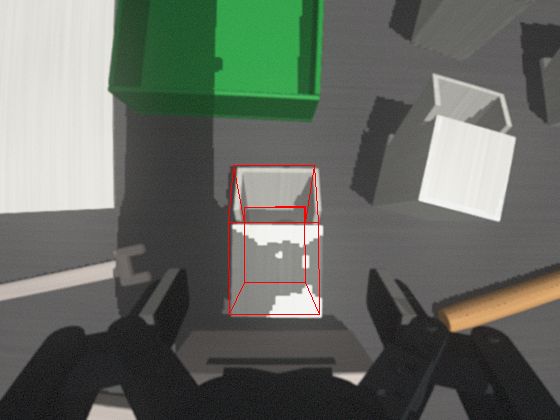

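Aligned (pot centred near column 276 between the fingers). Descend and grip.

>>> move_arm --rows '[{"tx": 0.1,"ty": 0,"tz": -4,"ax": 0,"ay": 0,"az": 0},{"tx": 0.1,"ty": 0,"tz": -8.2,"ax": 0,"ay": 0,"az": 0},{"tx": 0.1,"ty": 0,"tz": -8.2,"ax": 0,"ay": 0,"az": 0},{"tx": 0.1,"ty": 0,"tz": -8.2,"ax": 0,"ay": 0,"az": 0}]'

```text
time_s: 16.02
position: [0.7435, 0.0454, 0.2358]
tool_rot: [-0.175, -0.005, 0.985, 0.001]
contact_force: [0.3, -0.7, 0.0]
width: 0.0852
```

>>> move_arm --rows '[{"tx": 0,"ty": 0,"tz": 0,"ax": 0,"ay": 0,"az": 0},{"tx": 0,"ty": 0,"tz": 0,"ax": 0,"ay": 0,"az": 0},{"tx": 0,"ty": 0,"tz": 0,"ax": 0,"ay": 0,"az": 0},{"tx": 0,"ty": 0,"tz": 0,"ax": 0,"ay": 0,"az": 0},{"tx": 0,"ty": 0,"tz": 0,"ax": 0,"ay": 0,"az": 0}]' --claw 0 --squeeze 90

```text
time_s: 16.65
position: [0.7444, 0.0455, 0.2388]
tool_rot: [-0.172, -0.005, 0.985, 0.001]
contact_force: [1.9, 0.5, 7.0]
width: 0.0587
```

>>> move_arm --rows '[{"tx": 0,"ty": 0,"tz": 2,"ax": 0,"ay": 0,"az": 0},{"tx": 0,"ty": 0,"tz": 6,"ax": 0,"ay": 0,"az": 0},{"tx": 0,"ty": 0,"tz": 10,"ax": 0,"ay": 0,"az": 0},{"tx": 0,"ty": 0,"tz": 15,"ax": 0,"ay": 0,"az": 0},{"tx": 0,"ty": 0,"tz": 15,"ax": 0,"ay": 0,"az": 0},{"tx": 0,"ty": 0,"tz": 15,"ax": 0,"ay": 0,"az": 0},{"tx": 0,"ty": 0,"tz": 15,"ax": 0,"ay": 0,"az": 0},{"tx": 0,"ty": 0,"tz": 15,"ax": 0,"ay": 0,"az": 0}]'

```text
time_s: 17.65
position: [0.7443, 0.0457, 0.3874]
tool_rot: [-0.173, -0.005, 0.985, 0.001]
contact_force: [-0.0, 0.5, -4.8]
width: 0.0585
```

```bash
python3 - <<'E'
from pl import *
F=[]
st()
for i in range(6):
    c=robot.capture('side'); F.append(robot.get_state()['contact_force'])
print(np.mean(F,0),np.std(F,0))
cv2.imwrite('pics/d9.png',cv2.resize(c['frame'][0:300,180:480],None,fx=2,fy=2))
E
```

```text
t 17.65 pos [0.7443 0.0457 0.3874] xax [-0.94  -0.01   0.342] yax [-0.009  1.     0.004] zax [-0.342  0.001 -0.94 ] F [-0.01  0.51 -4.77] T [-0.   -0.75 -0.03] w 0.0585
q [-0.188  0.86   0.278  0.9   -0.202  1.754  1.613]
[ 0.09597919 -0.1165967  -4.70717035] [0.27235701 0.3476183  0.39514217]
```

View pics/d9.png

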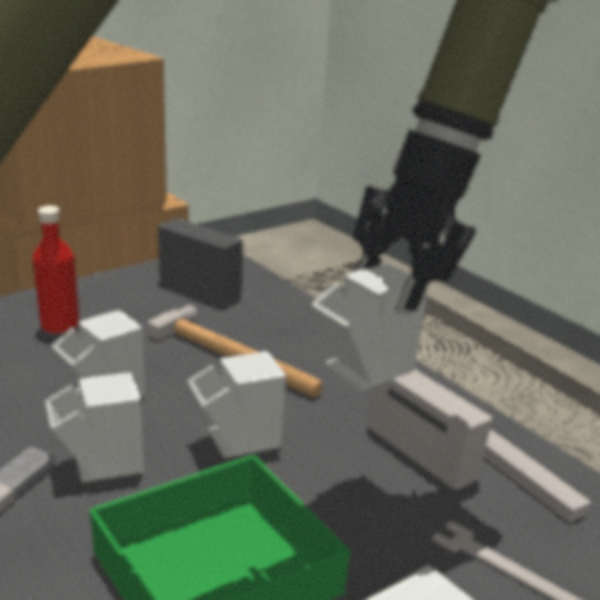

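```bash
cat >> pl.py <<'E'
def path(wps,n):
    "wps: list of (g,phi,az); n rows interpolated linearly in params from wps[0] (current)"
    s=robot.get_state(); w,x,y,z=s['tool_rot']; M0=Rn.from_quat([x,y,z,w]).as_matrix();p0=np.array(s['position'])
    W=[np.r_[np.array(g,float),ph,az] for g,ph,az in wps]; W=np.array(W); u=np.linspace(0,len(W)-1,n+1)[1:]
    pr=None
    for k in u:
        v=[np.interp(k,range(len(W)),W[:,j]) for j in range(5)]
        M=tool(v[3],v[4]); p=np.array(v[:3])-.155*M[:,2]; d=(p-p0)*100; r=Rn.from_matrix(M@M0.T).as_rotvec()
        if pr is not None and np.linalg.norm(r-pr)>3: r=r*(1-2*np.pi/np.linalg.norm(r))
        pr=r
        print('{"tx": %.1f, "ty": %.1f, "tz": %.1f, "ax": %.2f, "ay": %.2f, "az": %.2f},'%(*d,*r))
def cur():
    s=robot.get_state(); w,x,y,z=s['tool_rot']; M=Rn.from_quat([x,y,z,w]).as_matrix(); p=np.array(s['position'])
    print('t %.2f'%s['time_s'],'g',(p+.155*M[:,2]).round(4),'z',M[:,2].round(3),'y',M[:,1].round(3),'F',np.round(s['contact_force'],1),'w',round(s['width'],4),'q',np.round(s['qpos'],2))
    return p+.155*M[:,2]
E
python3 - <<'E'
from pl import *
g=cur()
path([(g,-20,0),((.60,.0,.27),-10,-90)],10)
E
```

```text
t 17.95 g [0.6918 0.0457 0.2429] z [-0.34   0.001 -0.941] y [-0.009  1.     0.004] F [ 0.2 -0.3 -4.9] w 0.0589 q [-0.19  0.86  0.28  0.9  -0.2   1.75  1.61]
{"tx": -1.2, "ty": -1.2, "tz": 0.3, "ax": -0.01, "ay": -0.01, "az": -0.17},
{"tx": -2.5, "ty": -2.4, "tz": 0.7, "ax": -0.01, "ay": -0.03, "az": -0.32},
{"tx": -4.0, "ty": -3.4, "tz": 1.1, "ax": -0.02, "ay": -0.05, "az": -0.48},
{"tx": -5.5, "ty": -4.3, "tz": 1.4, "ax": -0.03, "ay": -0.06, "az": -0.64},
{"tx": -7.0, "ty": -5.1, "tz": 1.7, "ax": -0.04, "ay": -0.08, "az": -0.79},
{"tx": -8.6, "ty": -5.8, "tz": 2.1, "ax": -0.05, "ay": -0.09, "az": -0.95},
{"tx": -10.1, "ty": -6.3, "tz": 2.4, "ax": -0.07, "ay": -0.11, "az": -1.11},
{"tx": -11.6, "ty": -6.7, "tz": 2.8, "ax": -0.09, "ay": -0.12, "az": -1.26},
{"tx": -13.1, "ty": -7.0, "tz": 3.1, "ax": -0.11, "ay": -0.13, "az": -1.42},
{"tx": -14.4, "ty": -7.2, "tz": 3.4, "ax": -0.14, "ay": -0.13, "az": -1.58},
```

>>> move_arm --rows '[{"tx": -1.2,"ty": -1.2,"tz": 0.3,"ax": -0.01,"ay": -0.01,"az": -0.17},{"tx": -2.5,"ty": -2.4,"tz": 0.7,"ax": -0.01,"ay": -0.03,"az": -0.32},{"tx": -4.0,"ty": -3.4,"tz": 1.1,"ax": -0.02,"ay": -0.05,"az": -0.48},{"tx": -5.5,"ty": -4.3,"tz": 1.4,"ax": -0.03,"ay": -0.06,"az": -0.64},{"tx": -7.0,"ty": -5.1,"tz": 1.7,"ax": -0.04,"ay": -0.08,"az": -0.79},{"tx": -8.6,"ty": -5.8,"tz": 2.1,"ax": -0.05,"ay": -0.09,"az": -0.95},{"tx": -10.1,"ty": -6.3,"tz": 2.4,"ax": -0.07,"ay": -0.11,"az": -1.11},{"tx": -11.6,"ty": -6.7,"tz": 2.8,"ax": -0.09,"ay": -0.12,"az": -1.26},{"tx": -13.1,"ty": -7.0,"tz": 3.1,"ax": -0.11,"ay": -0.13,"az": -1.42},{"tx": -14.4,"ty": -7.2,"tz": 3.4,"ax": -0.14,"ay": -0.13,"az": -1.58}]'

```text
time_s: 19.2
position: [0.5994, -0.0268, 0.4231]
tool_rot: [-0.062, 0.708, 0.701, 0.061]
contact_force: [0.3, 0.2, -5.3]
width: 0.0587
```

```bash
python3 - <<'E'
from pl import *
g=cur()
path([(g,-10,-85),((.49,.0,.26),0,-180)],10)
E
```

```text
t 19.20 g [5.993e-01 2.000e-04 2.705e-01] z [-0.001  0.174 -0.985] y [ 1.    -0.01  -0.003] F [ 0.3  0.2 -5.3] w 0.0587 q [-0.35  0.53  0.68  1.55 -0.52  1.26  0.44]
{"tx": -1.3, "ty": 0.3, "tz": -0.1, "ax": -0.02, "ay": -0.00, "az": -0.07},
{"tx": -2.7, "ty": 0.6, "tz": -0.1, "ax": -0.04, "ay": 0.00, "az": -0.23},
{"tx": -4.0, "ty": 1.0, "tz": -0.2, "ax": -0.05, "ay": 0.01, "az": -0.40},
{"tx": -5.3, "ty": 1.3, "tz": -0.3, "ax": -0.07, "ay": 0.02, "az": -0.57},
{"tx": -6.4, "ty": 1.7, "tz": -0.3, "ax": -0.08, "ay": 0.03, "az": -0.73},
{"tx": -7.4, "ty": 2.0, "tz": -0.4, "ax": -0.10, "ay": 0.05, "az": -0.90},
{"tx": -8.4, "ty": 2.3, "tz": -0.5, "ax": -0.11, "ay": 0.06, "az": -1.06},
{"tx": -9.3, "ty": 2.5, "tz": -0.6, "ax": -0.12, "ay": 0.08, "az": -1.23},
{"tx": -10.1, "ty": 2.6, "tz": -0.7, "ax": -0.13, "ay": 0.11, "az": -1.39},
{"tx": -10.9, "ty": 2.7, "tz": -0.8, "ax": -0.14, "ay": 0.14, "az": -1.56},
```

>>> move_arm --rows '[{"tx": -1.3,"ty": 0.3,"tz": -0.1,"ax": -0.02,"ay": 0,"az": -0.07},{"tx": -2.7,"ty": 0.6,"tz": -0.1,"ax": -0.04,"ay": 0,"az": -0.23},{"tx": -4.0,"ty": 1.0,"tz": -0.2,"ax": -0.05,"ay": 0.01,"az": -0.4},{"tx": -5.3,"ty": 1.3,"tz": -0.3,"ax": -0.07,"ay": 0.02,"az": -0.57},{"tx": -6.4,"ty": 1.7,"tz": -0.3,"ax": -0.08,"ay": 0.03,"az": -0.73},{"tx": -7.4,"ty": 2.0,"tz": -0.4,"ax": -0.1,"ay": 0.05,"az": -0.9},{"tx": -8.4,"ty": 2.3,"tz": -0.5,"ax": -0.11,"ay": 0.06,"az": -1.06},{"tx": -9.3,"ty": 2.5,"tz": -0.6,"ax": -0.12,"ay": 0.08,"az": -1.23},{"tx": -10.1,"ty": 2.6,"tz": -0.7,"ax": -0.13,"ay": 0.11,"az": -1.39},{"tx": -10.9,"ty": 2.7,"tz": -0.8,"ax": -0.14,"ay": 0.14,"az": -1.56}]'

```text
time_s: 20.45
position: [0.4899, 0.0006, 0.4154]
tool_rot: [-0.001, 1.0, -0.004, -0.002]
contact_force: [0.3, 0.9, -4.3]
width: 0.0586
```

```bash
python3 - <<'E'
from pl import *
g=cur()
path([(g,0,-180),((.46,.0,.20),60,-180)],10)
E
```

```text
t 20.45 g [0.4893 0.001  0.2604] z [-0.004  0.003 -1.   ] y [-0.009 -1.    -0.003] F [ 0.3  0.9 -4.3] w 0.0586 q [-0.83  0.55  1.27  1.84 -0.57  1.19 -0.96]
{"tx": 1.3, "ty": 0.0, "tz": -0.7, "ax": -0.00, "ay": 0.10, "az": 0.01},
{"tx": 2.6, "ty": 0.0, "tz": -1.5, "ax": -0.00, "ay": 0.21, "az": 0.01},
{"tx": 3.8, "ty": 0.0, "tz": -2.6, "ax": -0.00, "ay": 0.31, "az": 0.01},
{"tx": 5.1, "ty": 0.0, "tz": -3.8, "ax": -0.00, "ay": 0.41, "az": 0.01},
{"tx": 6.2, "ty": -0.0, "tz": -5.1, "ax": -0.00, "ay": 0.52, "az": 0.01},
{"tx": 7.3, "ty": -0.0, "tz": -6.6, "ax": -0.00, "ay": 0.62, "az": 0.01},
{"tx": 8.3, "ty": -0.0, "tz": -8.2, "ax": 0.00, "ay": 0.73, "az": 0.01},
{"tx": 9.1, "ty": -0.0, "tz": -10.0, "ax": 0.00, "ay": 0.83, "az": 0.01},
{"tx": 9.8, "ty": -0.0, "tz": -11.8, "ax": 0.00, "ay": 0.94, "az": 0.01},
{"tx": 10.4, "ty": -0.1, "tz": -13.8, "ax": 0.00, "ay": 1.04, "az": 0.01},
```

>>> move_arm --rows '[{"tx": 1.3,"ty": 0,"tz": -0.7,"ax": 0,"ay": 0.1,"az": 0.01},{"tx": 2.6,"ty": 0,"tz": -1.5,"ax": 0,"ay": 0.21,"az": 0.01},{"tx": 3.8,"ty": 0,"tz": -2.6,"ax": 0,"ay": 0.31,"az": 0.01},{"tx": 5.1,"ty": 0,"tz": -3.8,"ax": 0,"ay": 0.41,"az": 0.01},{"tx": 6.2,"ty": 0,"tz": -5.1,"ax": 0,"ay": 0.52,"az": 0.01},{"tx": 6.2,"ty": 0,"tz": -5.1,"ax": 0,"ay": 0.52,"az": 0.01},{"tx": 6.2,"ty": 0,"tz": -5.1,"ax": 0,"ay": 0.52,"az": 0.01}]'

```text
time_s: 21.32
position: [0.5518, 0.0003, 0.3651]
tool_rot: [-0.0, 0.966, 0.0, -0.258]
contact_force: [0.4, -1.1, -4.1]
width: 0.0583
```

```bash
python3 - <<'E'
from pl import *
g=cur()
path([(g,30,-180),((.46,.0,.20),60,-180)],10)
snap('side','d10')
E
```

```text
t 21.32 g [4.746e-01 4.000e-04 2.306e-01] z [-0.498  0.    -0.867] y [ 0.    -1.    -0.001] F [ 0.4 -1.1 -4.1] w 0.0583 q [-0.58  0.82  1.09  1.55 -0.46  1.67 -0.97]
{"tx": 0.6, "ty": 0.0, "tz": -0.7, "ax": -0.00, "ay": 0.05, "az": -0.00},
{"tx": 1.1, "ty": -0.0, "tz": -1.5, "ax": -0.00, "ay": 0.11, "az": -0.00},
{"tx": 1.6, "ty": -0.0, "tz": -2.3, "ax": -0.00, "ay": 0.16, "az": -0.00},
{"tx": 2.1, "ty": -0.0, "tz": -3.1, "ax": -0.00, "ay": 0.21, "az": -0.00},
{"tx": 2.5, "ty": -0.0, "tz": -4.0, "ax": -0.00, "ay": 0.26, "az": -0.00},
{"tx": 2.9, "ty": -0.0, "tz": -4.9, "ax": -0.00, "ay": 0.32, "az": -0.00},
{"tx": 3.3, "ty": -0.0, "tz": -5.8, "ax": -0.00, "ay": 0.37, "az": -0.00},
{"tx": 3.7, "ty": -0.0, "tz": -6.8, "ax": -0.00, "ay": 0.42, "az": -0.00},
{"tx": 4.0, "ty": -0.0, "tz": -7.8, "ax": -0.00, "ay": 0.47, "az": -0.00},
{"tx": 4.2, "ty": -0.0, "tz": -8.8, "ax": -0.00, "ay": 0.53, "az": -0.00},
```

View pics/d10.png

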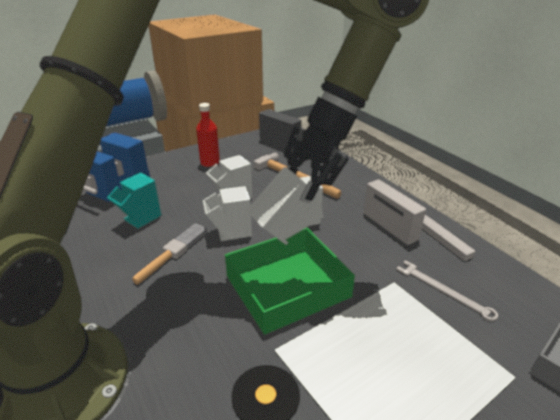

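>>> move_arm --rows '[{"tx": 0.6,"ty": 0,"tz": -0.7,"ax": 0,"ay": 0.05,"az": 0},{"tx": 1.1,"ty": 0,"tz": -1.5,"ax": 0,"ay": 0.11,"az": 0},{"tx": 1.6,"ty": 0,"tz": -2.3,"ax": 0,"ay": 0.16,"az": 0},{"tx": 2.1,"ty": 0,"tz": -3.1,"ax": 0,"ay": 0.21,"az": 0},{"tx": 2.5,"ty": 0,"tz": -4.0,"ax": 0,"ay": 0.26,"az": 0},{"tx": 2.9,"ty": 0,"tz": -4.9,"ax": 0,"ay": 0.32,"az": 0},{"tx": 3.3,"ty": 0,"tz": -5.8,"ax": 0,"ay": 0.37,"az": 0},{"tx": 3.7,"ty": 0,"tz": -6.8,"ax": 0,"ay": 0.42,"az": 0},{"tx": 4.0,"ty": 0,"tz": -7.8,"ax": 0,"ay": 0.47,"az": 0},{"tx": 4.2,"ty": 0,"tz": -8.8,"ax": 0,"ay": 0.53,"az": 0}]'

```text
time_s: 22.62
position: [0.5925, -0.0008, 0.2754]
tool_rot: [-0.001, 0.867, -0.002, -0.498]
contact_force: [-0.6, -0.3, -4.6]
width: 0.0584
```

```bash
python3 - <<'E'
from pl import *
g=cur()
goto((.46,.0,.20),tool(60,-180))
snap('side','d11')
E
```

```text
t 22.62 g [ 4.586e-01 -2.000e-04  1.973e-01] z [-0.864  0.004 -0.504] y [-0.004 -1.    -0.   ] F [-0.6 -0.3 -4.6] w 0.0584 q [-0.22  0.94  0.4   1.34 -0.16  1.96 -1.34]
t 22.62 TCPtarget [0.594 0.    0.278] shift [0.18 0.08 0.21] turn [-0.     0.004  0.004] rows>=0.0
```

View pics/d11.png

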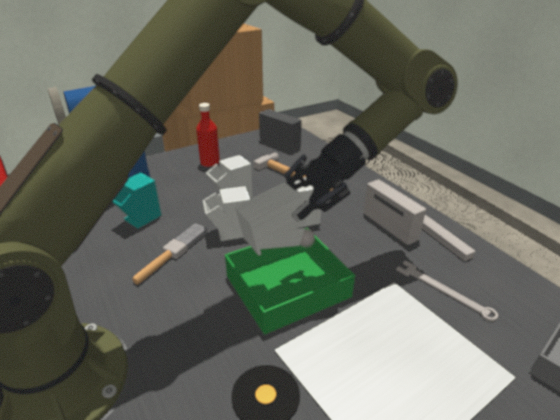

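>>> move_arm --rows '[{"tx": 0,"ty": 0,"tz": 0,"ax": 0,"ay": 0,"az": 0},{"tx": 0,"ty": 0,"tz": 0,"ax": 0,"ay": 0,"az": 0},{"tx": 0,"ty": 0,"tz": 0,"ax": 0,"ay": 0,"az": 0},{"tx": 0,"ty": 0,"tz": 0,"ax": 0,"ay": 0,"az": 0},{"tx": 0,"ty": 0,"tz": 0,"ax": 0,"ay": 0,"az": 0},{"tx": 0,"ty": 0,"tz": 0,"ax": 0,"ay": 0,"az": 0}]'

```text
time_s: 23.42
position: [0.5923, 0.0012, 0.2741]
tool_rot: [-0.004, 0.866, 0.002, -0.5]
contact_force: [0.0, 0.2, -2.0]
width: 0.0584
```

```bash
python3 - <<'E'
from pl import *
g=cur()
a=snap('side');b=snap('scene')
cv2.imwrite('pics/d12.png',np.hstack([cv2.resize(a['frame'][140:340,190:390],None,fx=2,fy=2),cv2.resize(b['frame'][100:300,130:330],None,fx=2,fy=2)]))
E
```

```text
t 23.43 g [0.4581 0.002  0.1965] z [-0.866  0.005 -0.501] y [-0.001 -1.    -0.009] F [ 0.   0.2 -2. ] w 0.0584 q [-0.22  0.94  0.38  1.34 -0.15  1.96 -1.35]
```

View pics/d12.png

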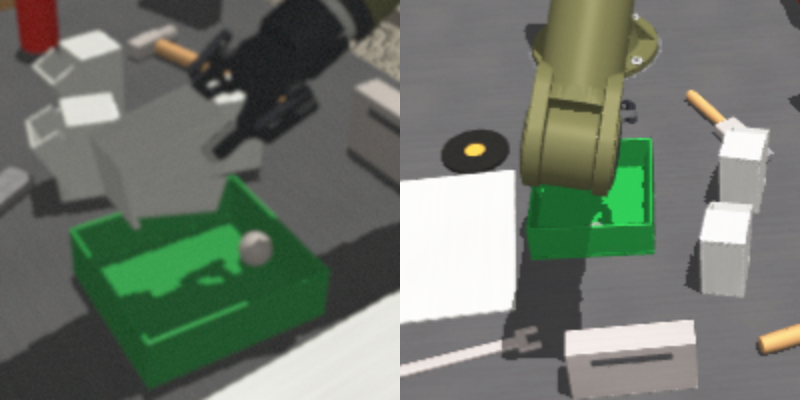

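```bash
python3 - <<'E'
from pl import *
g=cur()
path([(g,60,-180),((.50,-.06,.26),10,-165)],6)
print()
path([((.50,-.06,.26),10,-165),((.55,-.25,.26),-20,-90)],9)
E
```

```text
t 23.52 g [0.4581 0.0019 0.1965] z [-0.866  0.006 -0.501] y [-0.001 -1.    -0.009] F [ 0.4 -0.1 -2.2] w 0.0586 q [-0.22  0.94  0.38  1.34 -0.15  1.96 -1.35]
{"tx": -0.6, "ty": -0.4, "tz": 2.9, "ax": -0.01, "ay": -0.14, "az": 0.04},
{"tx": -1.4, "ty": -1.0, "tz": 5.6, "ax": 0.00, "ay": -0.29, "az": 0.09},
{"tx": -2.5, "ty": -1.8, "tz": 8.1, "ax": 0.02, "ay": -0.44, "az": 0.13},
{"tx": -3.8, "ty": -2.8, "tz": 10.3, "ax": 0.04, "ay": -0.58, "az": 0.17},
{"tx": -5.2, "ty": -4.0, "tz": 12.2, "ax": 0.07, "ay": -0.72, "az": 0.21},
{"tx": -6.6, "ty": -5.4, "tz": 13.9, "ax": 0.10, "ay": -0.87, "az": 0.24},

{"tx": -7.0, "ty": -7.5, "tz": 14.0, "ax": 0.18, "ay": -0.92, "az": 0.37},
{"tx": -7.4, "ty": -9.9, "tz": 14.1, "ax": 0.26, "ay": -0.96, "az": 0.50},
{"tx": -7.6, "ty": -12.4, "tz": 14.1, "ax": 0.36, "ay": -1.00, "az": 0.63},
{"tx": -7.6, "ty": -15.2, "tz": 14.1, "ax": 0.46, "ay": -1.04, "az": 0.75},
{"tx": -7.4, "ty": -18.2, "tz": 14.0, "ax": 0.56, "ay": -1.07, "az": 0.87},
{"tx": -7.0, "ty": -21.2, "tz": 13.9, "ax": 0.68, "ay": -1.09, "az": 0.98},
{"tx": -6.4, "ty": -24.3, "tz": 13.7, "ax": 0.80, "ay": -1.10, "az": 1.09},
{"tx": -5.4, "ty": -27.4, "tz": 13.4, "ax": 0.93, "ay": -1.10, "az": 1.19},
{"tx": -4.2, "ty": -30.4, "tz": 13.2, "ax": 1.07, "ay": -1.08, "az": 1.28},
```

>>> move_arm --rows '[{"tx": -0.6,"ty": -0.4,"tz": 2.9,"ax": -0.01,"ay": -0.14,"az": 0.04},{"tx": -1.4,"ty": -1.0,"tz": 5.6,"ax": 0,"ay": -0.29,"az": 0.09},{"tx": -2.5,"ty": -1.8,"tz": 8.1,"ax": 0.02,"ay": -0.44,"az": 0.13},{"tx": -3.8,"ty": -2.8,"tz": 10.3,"ax": 0.04,"ay": -0.58,"az": 0.17},{"tx": -5.2,"ty": -4.0,"tz": 12.2,"ax": 0.07,"ay": -0.72,"az": 0.21},{"tx": -6.6,"ty": -5.4,"tz": 13.9,"ax": 0.1,"ay": -0.87,"az": 0.24},{"tx": -7.0,"ty": -7.5,"tz": 14.0,"ax": 0.18,"ay": -0.92,"az": 0.37},{"tx": -7.4,"ty": -9.9,"tz": 14.1,"ax": 0.26,"ay": -0.96,"az": 0.5},{"tx": -7.6,"ty": -12.4,"tz": 14.1,"ax": 0.36,"ay": -1.0,"az": 0.63},{"tx": -7.6,"ty": -15.2,"tz": 14.1,"ax": 0.46,"ay": -1.04,"az": 0.75}]'

```text
time_s: 24.78
position: [0.5154, -0.1513, 0.4152]
tool_rot: [-0.014, 0.91, 0.413, 0.027]
contact_force: [0.5, 0.2, -2.4]
width: 0.0588
```

```bash
python3 - <<'E'
from pl import *
g=cur()
path([(g,-4,-132),((.57,-.30,.24),-20,-90),((.575,-.327,.16),-20,-90)],10)
E
```

```text
t 24.77 g [ 0.5213 -0.1438  0.2605] z [ 0.038  0.048 -0.998] y [ 0.752 -0.659 -0.003] F [ 0.5  0.2 -2.4] w 0.0588 q [ 0.1   0.36  0.23  1.73 -0.16  1.04 -0.33]
{"tx": 0.5, "ty": -4.0, "tz": -0.5, "ax": 0.05, "ay": -0.04, "az": 0.13},
{"tx": 1.3, "ty": -8.0, "tz": -1.0, "ax": 0.10, "ay": -0.07, "az": 0.28},
{"tx": 2.5, "ty": -12.1, "tz": -1.6, "ax": 0.15, "ay": -0.09, "az": 0.43},
{"tx": 3.8, "ty": -16.2, "tz": -2.3, "ax": 0.21, "ay": -0.10, "az": 0.57},
{"tx": 5.5, "ty": -20.2, "tz": -3.0, "ax": 0.27, "ay": -0.11, "az": 0.71},
{"tx": 5.6, "ty": -20.7, "tz": -4.6, "ax": 0.27, "ay": -0.11, "az": 0.71},
{"tx": 5.7, "ty": -21.3, "tz": -6.2, "ax": 0.27, "ay": -0.11, "az": 0.71},
{"tx": 5.8, "ty": -21.8, "tz": -7.8, "ax": 0.27, "ay": -0.11, "az": 0.71},
{"tx": 5.9, "ty": -22.3, "tz": -9.4, "ax": 0.27, "ay": -0.11, "az": 0.71},
{"tx": 6.0, "ty": -22.9, "tz": -11.0, "ax": 0.27, "ay": -0.11, "az": 0.71},
```

>>> move_arm --rows '[{"tx": 0.5,"ty": -4.0,"tz": -0.5,"ax": 0.05,"ay": -0.04,"az": 0.13},{"tx": 1.3,"ty": -8.0,"tz": -1.0,"ax": 0.1,"ay": -0.07,"az": 0.28},{"tx": 2.5,"ty": -12.1,"tz": -1.6,"ax": 0.15,"ay": -0.09,"az": 0.43},{"tx": 3.8,"ty": -16.2,"tz": -2.3,"ax": 0.21,"ay": -0.1,"az": 0.57},{"tx": 5.5,"ty": -20.2,"tz": -3.0,"ax": 0.27,"ay": -0.11,"az": 0.71},{"tx": 5.6,"ty": -20.7,"tz": -4.6,"ax": 0.27,"ay": -0.11,"az": 0.71},{"tx": 5.7,"ty": -21.3,"tz": -6.2,"ax": 0.27,"ay": -0.11,"az": 0.71},{"tx": 5.9,"ty": -22.3,"tz": -8.4,"ax": 0.27,"ay": -0.11,"az": 0.71},{"tx": 6.0,"ty": -22.9,"tz": -10,"ax": 0.27,"ay": -0.11,"az": 0.71},{"tx": 6.0,"ty": -22.9,"tz": -11,"ax": 0.27,"ay": -0.11,"az": 0.71}]'

```text
time_s: 26.02
position: [0.5752, -0.3803, 0.3038]
tool_rot: [-0.121, 0.698, 0.695, 0.123]
contact_force: [-0.8, 0.3, -2.1]
width: 0.0584
```

```bash
python3 - <<'E'
from pl import *
g=cur()
goto((.575,-.327,.101),tool(-20,-90))
a=snap('side');b=snap('scene')
cv2.imwrite('pics/d13.png',np.hstack([cv2.resize(a['frame'][140:400,260:520],None,fx=1.5,fy=1.5),cv2.resize(b['frame'][100:300,50:250],None,fx=1.95,fy=1.95)]))
E
```

```text
t 26.02 g [ 0.5759 -0.3275  0.1581] z [ 0.004  0.34  -0.94 ] y [ 1.    -0.005  0.003] F [-0.8  0.3 -2.1] w 0.0584 q [ 0.63  0.75 -0.01  1.34 -0.29  1.27  0.73]
t 26.02 TCPtarget [ 0.575 -0.38   0.247] shift [-0.02  0.03 -5.72] turn [0.002 0.003 0.005] rows>=0.9
```

View pics/d13.png

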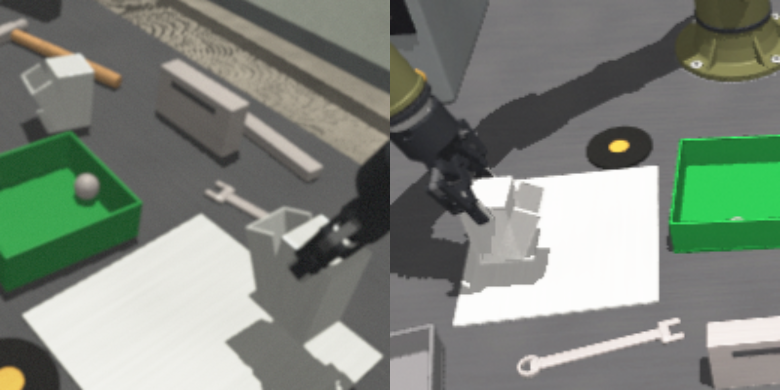

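>>> move_arm --rows '[{"tx": 0,"ty": 0,"tz": -2,"ax": 0,"ay": 0,"az": 0},{"tx": 0,"ty": 0,"tz": -4,"ax": 0,"ay": 0,"az": 0},{"tx": 0,"ty": 0,"tz": -5,"ax": 0,"ay": 0,"az": 0},{"tx": 0,"ty": 0,"tz": -5.5,"ax": 0,"ay": 0,"az": 0},{"tx": 0,"ty": 0,"tz": -5.9,"ax": 0,"ay": 0,"az": 0},{"tx": 0,"ty": 0,"tz": -5.9,"ax": 0,"ay": 0,"az": 0}]'

```text
time_s: 26.88
position: [0.5753, -0.3799, 0.2452]
tool_rot: [-0.121, 0.698, 0.695, 0.124]
contact_force: [-0.2, -0.6, -1.8]
width: 0.0584
```

```bash
python3 - <<'E'
from fit import *
from pl import cur
g=cur()
a=snap('side');b=snap('scene')
for c in(a,b): draw(c['frame'],c,(.575,-.33,-1.571),.006)
cv2.imwrite('pics/d14.png',np.hstack([cv2.resize(a['frame'][200:360,360:520],None,fx=2.4,fy=2.4),cv2.resize(b['frame'][160:270,70:200],None,fx=3,fy=3.49)]))
E
```

```text
t 26.88 g [ 0.576  -0.327   0.0995] z [ 0.004  0.341 -0.94 ] y [ 1.    -0.005  0.003] F [-0.2 -0.6 -1.8] w 0.0584 q [ 0.63  0.8  -0.01  1.39 -0.3   1.16  0.77]
```

View pics/d14.png

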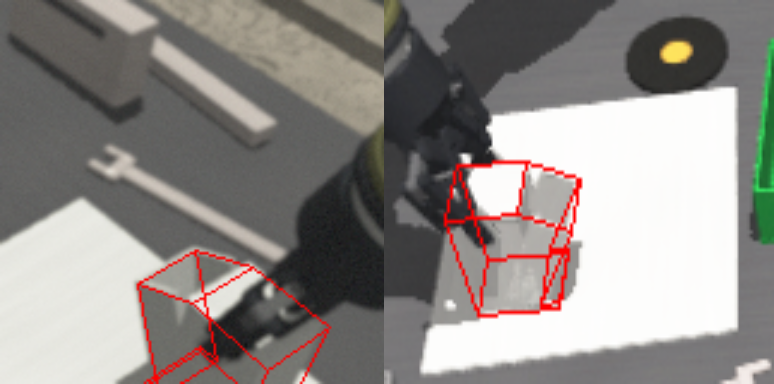

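>>> move_arm --rows '[{"tx": 0,"ty": 0,"tz": -0.3,"ax": 0,"ay": 0,"az": 0},{"tx": 0,"ty": 0,"tz": -0.5,"ax": 0,"ay": 0,"az": 0},{"tx": 0,"ty": 0,"tz": -0.5,"ax": 0,"ay": 0,"az": 0}]'

```text
time_s: 27.35
position: [0.5751, -0.3799, 0.2447]
tool_rot: [-0.12, 0.698, 0.695, 0.124]
contact_force: [-6.5, -0.4, 23.3]
width: 0.0587
```

>>> move_arm --rows '[{"tx": 0,"ty": 0,"tz": 0.1,"ax": 0,"ay": 0,"az": 0},{"tx": 0,"ty": 0,"tz": 0.1,"ax": 0,"ay": 0,"az": 0},{"tx": 0,"ty": 0,"tz": 0.1,"ax": 0,"ay": 0,"az": 0},{"tx": 0,"ty": 0,"tz": 0.1,"ax": 0,"ay": 0,"az": 0},{"tx": 0,"ty": -1.3,"tz": 3.5,"ax": 0,"ay": 0,"az": 0},{"tx": 0,"ty": -3,"tz": 8,"ax": 0,"ay": 0,"az": 0},{"tx": 0,"ty": -3,"tz": 13,"ax": 0,"ay": 0,"az": 0},{"tx": 0,"ty": -3,"tz": 17,"ax": 0,"ay": 0,"az": 0},{"tx": 0,"ty": -3,"tz": 17,"ax": 0,"ay": 0,"az": 0}]' --claw 1

```text
time_s: 28.48
position: [0.5755, -0.4101, 0.4185]
tool_rot: [-0.117, 0.698, 0.696, 0.125]
contact_force: [0.1, 0.6, -0.5]
width: 0.0858
```

```bash
python3 - <<'E'
from loc import *
from pl import cur
cur()
locate(dict(near=(.4485,.2205,-.26,0,0),left=(.5215,.3675,.1,0,0),mid=(.619,.176,-.215,0,0),d=(.575,-.33,-1.57,.006,0)),'L2')
cv2.imwrite('pics/L2f.png',robot.capture('scene')['frame'])
E
```

```text
t 28.48 g [ 0.5772 -0.3578  0.2726] z [ 0.011  0.337 -0.941] y [ 1.    -0.004  0.01 ] F [ 0.1  0.6 -0.5] w 0.0858 q [ 0.65  0.7   0.    1.12 -0.28  1.53  0.7 ]
near [ 0.448   0.2215 -0.2419] cost 0.085 [0.7, 0.86]
left [0.5214 0.3642 0.0501] cost 0.162 [0.85, 0.76]
mid [ 0.6198  0.1757 -0.2439] cost 0.051 [0.89, 0.81]
d [ 0.5758 -0.3281 -1.5699] cost 0.041 [0.57, 0.77]
```

View pics/L2f.png

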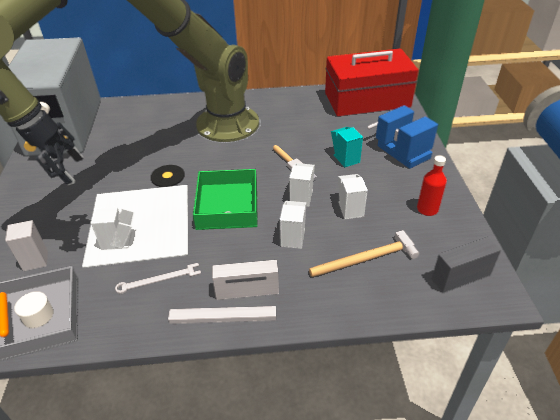

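```bash
python3 - <<'E'
from pl import *
g=cur()
path([(g,-20,-90),((.622,.175,.20),-20,-13.8)],10)
E
```

```text
t 28.73 g [ 0.5757 -0.3567  0.2673] z [ 0.004  0.343 -0.939] y [ 1.    -0.004  0.003] F [-0.4 -0.9  0.2] w 0.0854 q [ 0.65  0.7   0.    1.12 -0.28  1.53  0.7 ]
{"tx": 1.2, "ty": 5.4, "tz": -0.7, "ax": -0.00, "ay": 0.00, "az": 0.14},
{"tx": 2.4, "ty": 10.8, "tz": -1.3, "ax": -0.00, "ay": 0.00, "az": 0.27},
{"tx": 3.5, "ty": 16.4, "tz": -2.0, "ax": -0.00, "ay": 0.00, "az": 0.40},
{"tx": 4.6, "ty": 22.0, "tz": -2.7, "ax": -0.00, "ay": 0.00, "az": 0.54},
{"tx": 5.7, "ty": 27.7, "tz": -3.4, "ax": -0.00, "ay": 0.00, "az": 0.67},
{"tx": 6.6, "ty": 33.5, "tz": -4.0, "ax": -0.00, "ay": 0.00, "az": 0.80},
{"tx": 7.6, "ty": 39.4, "tz": -4.7, "ax": -0.00, "ay": 0.00, "az": 0.94},
{"tx": 8.4, "ty": 45.3, "tz": -5.4, "ax": -0.00, "ay": 0.00, "az": 1.07},
{"tx": 9.2, "ty": 51.2, "tz": -6.1, "ax": -0.00, "ay": 0.00, "az": 1.20},
{"tx": 9.8, "ty": 57.2, "tz": -6.7, "ax": -0.00, "ay": 0.00, "az": 1.33},
```

>>> move_arm --rows '[{"tx": 1.2,"ty": 5.4,"tz": -0.7,"ax": 0,"ay": 0,"az": 0.14},{"tx": 2.4,"ty": 10.8,"tz": -1.3,"ax": 0,"ay": 0,"az": 0.27},{"tx": 3.5,"ty": 16.4,"tz": -2.0,"ax": 0,"ay": 0,"az": 0.4},{"tx": 4.6,"ty": 22.0,"tz": -2.7,"ax": 0,"ay": 0,"az": 0.54},{"tx": 5.7,"ty": 27.7,"tz": -3.4,"ax": 0,"ay": 0,"az": 0.67},{"tx": 6.6,"ty": 33.5,"tz": -4.0,"ax": 0,"ay": 0,"az": 0.8},{"tx": 7.6,"ty": 39.4,"tz": -4.7,"ax": 0,"ay": 0,"az": 0.94},{"tx": 8.4,"ty": 45.3,"tz": -5.4,"ax": 0,"ay": 0,"az": 1.07},{"tx": 9.2,"ty": 51.2,"tz": -6.1,"ax": 0,"ay": 0,"az": 1.2},{"tx": 9.8,"ty": 57.2,"tz": -6.7,"ax": 0,"ay": 0,"az": 1.33}]'

```text
time_s: 29.98
position: [0.6731, 0.1638, 0.3444]
tool_rot: [-0.173, 0.118, 0.977, 0.022]
contact_force: [1.1, -0.6, -0.2]
width: 0.0861
```

```bash
python3 - <<'E'
from pl import *
g=cur()
goto((.622,.175,.17),tool(-20,-13.8))
E
```

```text
t 29.98 g [0.6213 0.1768 0.1989] z [-0.334  0.084 -0.939] y [0.239 0.971 0.002] F [ 1.1 -0.6 -0.2] w 0.0861 q [-0.08  0.77 -0.32  1.2   0.03  1.49  0.98]
t 29.98 TCPtarget [0.673 0.162 0.316] shift [ 0.04 -0.14 -2.88] turn [-0.002 -0.002  0.001] rows>=0.5
```

>>> move_arm --rows '[{"tx": 0,"ty": -0.1,"tz": -2,"ax": 0,"ay": 0,"az": 0},{"tx": 0,"ty": -0.1,"tz": -2.9,"ax": 0,"ay": 0,"az": 0},{"tx": 0,"ty": -0.1,"tz": -2.9,"ax": 0,"ay": 0,"az": 0}]'

```text
time_s: 30.35
position: [0.6731, 0.1613, 0.3142]
tool_rot: [-0.174, 0.12, 0.977, 0.021]
contact_force: [-0.2, -0.9, -0.3]
width: 0.0854
```

```bash
python3 - <<'E'
from fit import *
from pl import goto,tool,cur
cur(); c=snap('wrist'); i=c['frame'].copy(); draw(i,c,(.6195,.1757,-.24)); cv2.imwrite('pics/w4.png',i)
goto((.622,.175,.088),tool(-20,-13.8))
E
```

```text
t 30.35 g [0.6211 0.1741 0.1687] z [-0.336  0.083 -0.938] y [ 0.241  0.971 -0.   ] F [-0.2 -0.9 -0.3] w 0.0854 q [-0.08  0.79 -0.32  1.24  0.03  1.43  0.98]
t 30.40 TCPtarget [0.673 0.162 0.234] shift [ 0.01  0.11 -8.16] turn [-0.001 -0.002  0.003] rows>=1.3
```

View pics/w4.png

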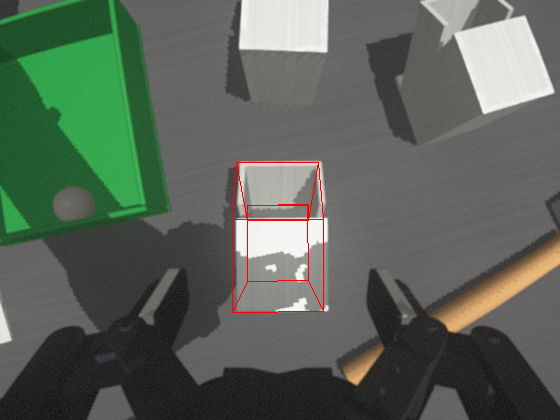

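>>> move_arm --rows '[{"tx": 0,"ty": 0.2,"tz": -4,"ax": 0,"ay": 0,"az": 0},{"tx": 0,"ty": 0.2,"tz": -8.1,"ax": 0,"ay": 0,"az": 0},{"tx": 0,"ty": 0.2,"tz": -8.1,"ax": 0,"ay": 0,"az": 0},{"tx": 0,"ty": 0.2,"tz": -8.1,"ax": 0,"ay": 0,"az": 0}]'

```text
time_s: 30.9
position: [0.674, 0.1628, 0.2363]
tool_rot: [-0.173, 0.12, 0.977, 0.022]
contact_force: [0.4, -0.3, 0.8]
width: 0.0854
```

>>> move_arm --rows '[{"tx": 0,"ty": 0,"tz": 0,"ax": 0,"ay": 0,"az": 0},{"tx": 0,"ty": 0,"tz": 0,"ax": 0,"ay": 0,"az": 0},{"tx": 0,"ty": 0,"tz": 0,"ax": 0,"ay": 0,"az": 0},{"tx": 0,"ty": 0,"tz": 0,"ax": 0,"ay": 0,"az": 0},{"tx": 0,"ty": 0,"tz": 0,"ax": 0,"ay": 0,"az": 0}]' --claw 0 --squeeze 90

```text
time_s: 31.52
position: [0.6751, 0.1631, 0.2392]
tool_rot: [-0.17, 0.12, 0.978, 0.023]
contact_force: [2.3, -0.3, 6.8]
width: 0.0585
```

```bash
python3 - <<'E'
from pl import *
cur()
E
```

```text
t 31.52 g [0.6243 0.1765 0.0933] z [-0.327  0.086 -0.941] y [0.243 0.97  0.004] F [ 2.3 -0.3  6.8] w 0.0585 q [-0.08  0.86 -0.31  1.31  0.05  1.29  0.99]
```

>>> move_arm --rows '[{"tx": 0,"ty": 0,"tz": 2,"ax": 0,"ay": 0,"az": 0},{"tx": 0,"ty": 0,"tz": 6,"ax": 0,"ay": 0,"az": 0},{"tx": 0,"ty": 0,"tz": 10,"ax": 0,"ay": 0,"az": 0},{"tx": 0,"ty": 0,"tz": 16,"ax": 0,"ay": 0,"az": 0},{"tx": 0,"ty": 0,"tz": 16,"ax": 0,"ay": 0,"az": 0},{"tx": 0,"ty": 0,"tz": 16,"ax": 0,"ay": 0,"az": 0},{"tx": 0,"ty": 0,"tz": 16,"ax": 0,"ay": 0,"az": 0},{"tx": 0,"ty": 0,"tz": 16,"ax": 0,"ay": 0,"az": 0}]'

```text
time_s: 32.52
position: [0.6749, 0.163, 0.3978]
tool_rot: [-0.171, 0.12, 0.978, 0.023]
contact_force: [0.4, 0.3, -2.5]
width: 0.0585
```

```bash
cat > wt.py <<'E'
from pl import *
F=[]
for i in range(8):
    c=robot.capture('side'); F.append(robot.get_state()['contact_force'])
F=np.array(F);print('Fz',F[:,2].round(2),'mean',F.mean(0).round(2)); g=cur()
cv2.imwrite('pics/wt%d.png'%int(robot.get_state()['time_s']),c['frame'])
E
python3 wt.py; python3 - <<'E'
from pl import *
g=cur()
path([(g,-20,-13.8),((.60,.05,.27),-10,-100)],10)
E
```

```text
Fz [-2.74 -1.79 -2.1  -2.07 -2.48 -2.97 -2.34 -1.97] mean [-0.32 -0.05 -2.31]
t 32.92 g [0.6243 0.1765 0.2533] z [-0.327  0.086 -0.941] y [0.243 0.97  0.004] F [-0.9  0.2 -2. ] w 0.0585 q [-0.08  0.73 -0.32  1.12  0.02  1.6   0.97]
t 32.92 g [0.6243 0.1765 0.2533] z [-0.327  0.086 -0.941] y [0.243 0.97  0.004] F [-0.9  0.2 -2. ] w 0.0585 q [-0.08  0.73 -0.32  1.12  0.02  1.6   0.97]
{"tx": -0.7, "ty": -1.9, "tz": 0.2, "ax": -0.01, "ay": -0.01, "az": -0.15},
{"tx": -1.5, "ty": -3.7, "tz": 0.5, "ax": -0.02, "ay": -0.03, "az": -0.30},
{"tx": -2.3, "ty": -5.4, "tz": 0.7, "ax": -0.03, "ay": -0.04, "az": -0.45},
{"tx": -3.2, "ty": -6.9, "tz": 1.0, "ax": -0.04, "ay": -0.06, "az": -0.60},
{"tx": -4.1, "ty": -8.3, "tz": 1.2, "ax": -0.05, "ay": -0.07, "az": -0.75},
{"tx": -5.0, "ty": -9.7, "tz": 1.5, "ax": -0.07, "ay": -0.08, "az": -0.90},
{"tx": -5.8, "ty": -10.9, "tz": 1.7, "ax": -0.09, "ay": -0.09, "az": -1.05},
{"tx": -6.6, "ty": -12.0, "tz": 1.9, "ax": -0.11, "ay": -0.09, "az": -1.20},
{"tx": -7.3, "ty": -13.0, "tz": 2.1, "ax": -0.13, "ay": -0.10, "az": -1.35},
{"tx": -8.0, "ty": -14.0, "tz": 2.4, "ax": -0.16, "ay": -0.10, "az": -1.50},
```

```bash
python3 - <<'E'
from pl import *
g=cur()
path([(g,-20,-13.8),((.43,-.327,.25),-20,-90)],10)
E
```

```text
t 32.92 g [0.6243 0.1765 0.2533] z [-0.327  0.086 -0.941] y [0.243 0.97  0.004] F [-0.9  0.2 -2. ] w 0.0585 q [-0.08  0.73 -0.32  1.12  0.02  1.6   0.97]
{"tx": -2.1, "ty": -5.6, "tz": -0.1, "ax": -0.00, "ay": 0.00, "az": -0.13},
{"tx": -4.3, "ty": -11.3, "tz": -0.1, "ax": -0.00, "ay": 0.01, "az": -0.26},
{"tx": -6.7, "ty": -16.9, "tz": -0.1, "ax": -0.00, "ay": 0.01, "az": -0.39},
{"tx": -9.1, "ty": -22.5, "tz": -0.2, "ax": -0.00, "ay": 0.01, "az": -0.53},
{"tx": -11.5, "ty": -28.0, "tz": -0.2, "ax": -0.00, "ay": 0.01, "az": -0.66},
{"tx": -14.0, "ty": -33.4, "tz": -0.2, "ax": -0.00, "ay": 0.01, "az": -0.79},
{"tx": -16.6, "ty": -38.8, "tz": -0.2, "ax": -0.00, "ay": 0.01, "az": -0.93},
{"tx": -19.2, "ty": -44.1, "tz": -0.3, "ax": -0.00, "ay": 0.01, "az": -1.06},
{"tx": -21.9, "ty": -49.2, "tz": -0.3, "ax": -0.00, "ay": 0.01, "az": -1.19},
{"tx": -24.5, "ty": -54.3, "tz": -0.3, "ax": 0.00, "ay": 0.01, "az": -1.33},
```

>>> move_arm --rows '[{"tx": -2.1,"ty": -5.6,"tz": 0,"ax": 0,"ay": 0,"az": -0.13},{"tx": -4.3,"ty": -11.3,"tz": 0,"ax": 0,"ay": 0.01,"az": -0.26},{"tx": -6.7,"ty": -16.9,"tz": 0,"ax": 0,"ay": 0.01,"az": -0.39},{"tx": -9.1,"ty": -22.5,"tz": 0,"ax": 0,"ay": 0.01,"az": -0.53},{"tx": -11.5,"ty": -28.0,"tz": 0,"ax": 0,"ay": 0.01,"az": -0.66},{"tx": -14.0,"ty": -33.4,"tz": 0,"ax": 0,"ay": 0.01,"az": -0.79},{"tx": -16.6,"ty": -38.8,"tz": 0,"ax": 0,"ay": 0.01,"az": -0.93},{"tx": -19.2,"ty": -44.1,"tz": 0,"ax": 0,"ay": 0.01,"az": -1.06},{"tx": -21.9,"ty": -49.2,"tz": -0.3,"ax": 0,"ay": 0.01,"az": -1.19},{"tx": -24.5,"ty": -54.3,"tz": -0.3,"ax": 0,"ay": 0.01,"az": -1.33}]'

```text
time_s: 34.17
position: [0.429, -0.3813, 0.3963]
tool_rot: [-0.124, 0.7, 0.693, 0.123]
contact_force: [1.3, -0.8, -1.9]
width: 0.0585
```

```bash
python3 - <<'E'
from pl import *
g=cur()
goto((.43,-.327,.101),tool(-20,-90))
E
```

```text
t 34.17 g [ 0.4291 -0.3281  0.2508] z [ 0.001  0.344 -0.939] y [ 1.    -0.009 -0.002] F [ 1.3 -0.8 -1.9] w 0.0585 q [ 0.74  0.51  0.04  1.55 -0.28  1.34  0.87]
t 34.17 TCPtarget [ 0.43  -0.38   0.247] shift [  0.1    0.13 -14.97] turn [-0.002 -0.002  0.009] rows>=2.4
```

>>> move_arm --rows '[{"tx": 0.1,"ty": 0.1,"tz": -4,"ax": 0,"ay": 0,"az": 0.01},{"tx": 0.1,"ty": 0.1,"tz": -8,"ax": 0,"ay": 0,"az": 0.01},{"tx": 0.1,"ty": 0.1,"tz": -12,"ax": 0,"ay": 0,"az": 0.01},{"tx": 0.1,"ty": 0.1,"tz": -14,"ax": 0,"ay": 0,"az": 0.01},{"tx": 0.1,"ty": 0.1,"tz": -14.7,"ax": 0,"ay": 0,"az": 0.01},{"tx": 0.1,"ty": 0.1,"tz": -15.1,"ax": 0,"ay": 0,"az": 0.01},{"tx": 0.1,"ty": 0.1,"tz": -15.1,"ax": 0,"ay": 0,"az": 0.01}]'

```text
time_s: 35.05
position: [0.4302, -0.3805, 0.246]
tool_rot: [-0.124, 0.696, 0.697, 0.122]
contact_force: [-0.3, -0.0, -3.0]
width: 0.0586
```

>>> move_arm --rows '[{"tx": 0,"ty": 0,"tz": -0.2,"ax": 0,"ay": 0,"az": 0},{"tx": 0,"ty": 0,"tz": -0.3,"ax": 0,"ay": 0,"az": 0},{"tx": 0,"ty": 0,"tz": -0.3,"ax": 0,"ay": 0,"az": 0}]'

```text
time_s: 35.42
position: [0.4303, -0.3806, 0.2449]
tool_rot: [-0.123, 0.696, 0.697, 0.123]
contact_force: [-2.8, 0.6, 8.2]
width: 0.0589
```

Contact with the plate; release and retreat.

>>> move_arm --rows '[{"tx": 0,"ty": 0,"tz": 0,"ax": 0,"ay": 0,"az": 0},{"tx": 0,"ty": 0,"tz": 0,"ax": 0,"ay": 0,"az": 0},{"tx": 0,"ty": 0,"tz": 0,"ax": 0,"ay": 0,"az": 0},{"tx": 0,"ty": 0,"tz": 0,"ax": 0,"ay": 0,"az": 0},{"tx": 0,"ty": -1.3,"tz": 3.5,"ax": 0,"ay": 0,"az": 0},{"tx": 0,"ty": -3,"tz": 8,"ax": 0,"ay": 0,"az": 0},{"tx": 0,"ty": -3,"tz": 13,"ax": 0,"ay": 0,"az": 0},{"tx": 0,"ty": -3,"tz": 17,"ax": 0,"ay": 0,"az": 0},{"tx": 0,"ty": -3,"tz": 17,"ax": 0,"ay": 0,"az": 0}]' --claw 1

```text
time_s: 36.55
position: [0.4306, -0.411, 0.4181]
tool_rot: [-0.12, 0.696, 0.697, 0.123]
contact_force: [-0.9, -1.1, -0.5]
width: 0.0855
```

```bash
python3 - <<'E'
from loc import *
from pl import cur
cur()
locate(dict(near=(.4485,.2205,-.26,0,0),left=(.5215,.3675,.1,0,0),mid=(.43,-.33,-1.57,.006,0),d=(.575,-.33,-1.57,.006,0)),'L3')
cv2.imwrite('pics/L3f.png',robot.capture('scene')['frame'])
E
```

```text
t 36.55 g [ 0.4312 -0.3585  0.2723] z [ 0.004  0.338 -0.941] y [1.    0.001 0.004] F [-0.9 -1.1 -0.5] w 0.0855 q [ 0.77  0.52  0.05  1.46 -0.26  1.42  0.89]
near [ 0.4496  0.2191 -0.3048] cost 0.044 [0.66, 0.79]
left [0.5211 0.3647 0.0738] cost 0.168 [0.65, 0.92]
mid [ 0.4292 -0.3244 -1.5348] cost 0.07 [0.68, 0.81]
d [ 0.5761 -0.3283 -1.5824] cost 0.105 [0.72, 0.78]
```

View pics/L3f.png

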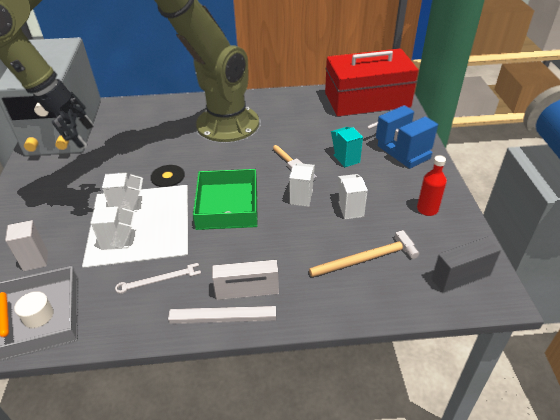

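View pics/L3_s.png

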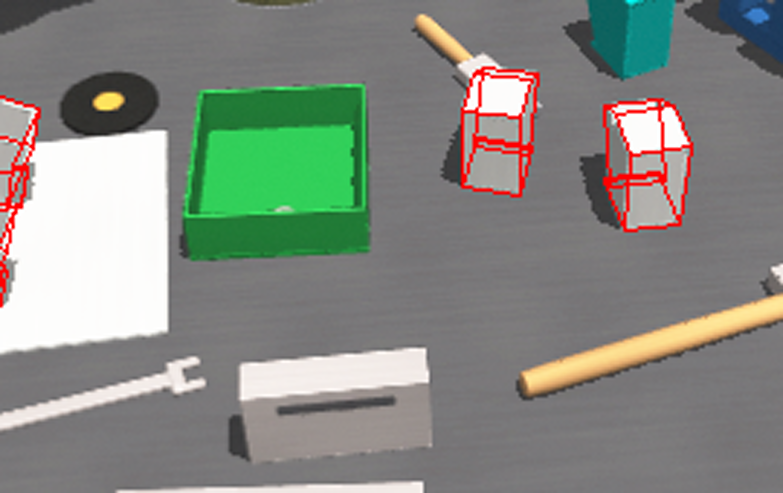

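```bash
python3 - <<'E'
from pl import *
g=cur()
path([(g,-20,-90),((.452,.2185,.19),-20,-16)],10)
E
```

```text
t 36.80 g [ 0.4299 -0.3571  0.2679] z [-0.002  0.344 -0.939] y [ 1.     0.001 -0.002] F [-0.5  0.5  0.1] w 0.0854 q [ 0.77  0.53  0.05  1.46 -0.26  1.42  0.89]
{"tx": 0.9, "ty": 5.8, "tz": -0.8, "ax": -0.00, "ay": -0.00, "az": 0.13},
{"tx": 1.8, "ty": 11.7, "tz": -1.5, "ax": -0.00, "ay": -0.00, "az": 0.26},
{"tx": 2.6, "ty": 17.7, "tz": -2.3, "ax": -0.00, "ay": -0.00, "az": 0.39},
{"tx": 3.5, "ty": 23.7, "tz": -3.1, "ax": -0.00, "ay": -0.00, "az": 0.52},
{"tx": 4.3, "ty": 29.9, "tz": -3.9, "ax": -0.00, "ay": -0.00, "az": 0.64},
{"tx": 5.0, "ty": 36.1, "tz": -4.7, "ax": -0.00, "ay": -0.00, "az": 0.77},
{"tx": 5.7, "ty": 42.3, "tz": -5.4, "ax": -0.00, "ay": -0.00, "az": 0.90},
{"tx": 6.3, "ty": 48.7, "tz": -6.2, "ax": -0.00, "ay": -0.00, "az": 1.03},
{"tx": 6.8, "ty": 55.0, "tz": -7.0, "ax": -0.00, "ay": -0.00, "az": 1.16},
{"tx": 7.3, "ty": 61.4, "tz": -7.8, "ax": -0.00, "ay": -0.00, "az": 1.29},
```

>>> move_arm --rows '[{"tx": 0.9,"ty": 5.8,"tz": -0.8,"ax": 0,"ay": 0,"az": 0.13},{"tx": 1.8,"ty": 11.7,"tz": -1.5,"ax": 0,"ay": 0,"az": 0.26},{"tx": 2.6,"ty": 17.7,"tz": -2.3,"ax": 0,"ay": 0,"az": 0.39},{"tx": 3.5,"ty": 23.7,"tz": -3.1,"ax": 0,"ay": 0,"az": 0.52},{"tx": 4.3,"ty": 29.9,"tz": -3.9,"ax": 0,"ay": 0,"az": 0.64},{"tx": 5.0,"ty": 36.1,"tz": -4.7,"ax": 0,"ay": 0,"az": 0.77},{"tx": 5.7,"ty": 42.3,"tz": -5.4,"ax": 0,"ay": 0,"az": 0.9},{"tx": 6.3,"ty": 48.7,"tz": -6.2,"ax": 0,"ay": 0,"az": 1.03},{"tx": 6.8,"ty": 55.0,"tz": -7.0,"ax": 0,"ay": 0,"az": 1.16},{"tx": 7.3,"ty": 61.4,"tz": -7.8,"ax": 0,"ay": 0,"az": 1.29}]'

```text
time_s: 38.05
position: [0.5025, 0.1985, 0.3351]
tool_rot: [-0.174, 0.136, 0.975, 0.023]
contact_force: [1.2, -1.1, 0.3]
width: 0.0855
```

>>> move_arm --rows '[{"tx": 0,"ty": 0,"tz": -1,"ax": 0,"ay": 0,"az": 0},{"tx": 0,"ty": 0,"tz": -2,"ax": 0,"ay": 0,"az": 0},{"tx": 0,"ty": 0,"tz": -2,"ax": 0,"ay": 0,"az": 0}]'

```text
time_s: 38.42
position: [0.5025, 0.1966, 0.3139]
tool_rot: [-0.175, 0.137, 0.975, 0.022]
contact_force: [0.7, -0.4, -0.9]
width: 0.0853
```

```bash
python3 - <<'E'
from fit import *
from pl import goto,tool,cur
cur(); c=snap('wrist'); i=c['frame'].copy(); draw(i,c,(.4493,.2195,-.285)); cv2.imwrite('pics/w5.png',i)
goto((.4525,.2185,.088),tool(-20,-16))
E
```

```text
t 38.42 g [0.4507 0.2107 0.1685] z [-0.334  0.091 -0.938] y [ 0.275  0.961 -0.005] F [ 0.7 -0.4 -0.9] w 0.0853 q [-0.11  0.57 -0.39  1.73 -0.03  1.15  0.84]
t 38.48 TCPtarget [0.503 0.204 0.234] shift [ 0.07  0.72 -8.1 ] turn [ 0.003 -0.005 -0.   ] rows>=1.3
```

View pics/w5.png

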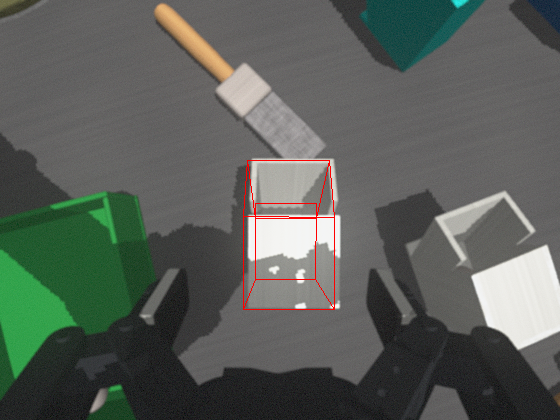

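>>> move_arm --rows '[{"tx": 0.1,"ty": 0.9,"tz": -1,"ax": 0,"ay": 0,"az": 0},{"tx": 0.1,"ty": 0.9,"tz": -4,"ax": 0,"ay": 0,"az": 0},{"tx": 0.1,"ty": 0.9,"tz": -8.1,"ax": 0,"ay": 0,"az": 0},{"tx": 0.1,"ty": 0.9,"tz": -8.1,"ax": 0,"ay": 0,"az": 0},{"tx": 0.1,"ty": 0.9,"tz": -8.1,"ax": 0,"ay": 0,"az": 0}]'

```text
time_s: 39.1
position: [0.5041, 0.206, 0.2346]
tool_rot: [-0.174, 0.137, 0.975, 0.023]
contact_force: [-0.6, 0.1, 0.2]
width: 0.0854
```

>>> move_arm --rows '[{"tx": 0,"ty": 0,"tz": 0,"ax": 0,"ay": 0,"az": 0},{"tx": 0,"ty": 0,"tz": 0,"ax": 0,"ay": 0,"az": 0},{"tx": 0,"ty": 0,"tz": 0,"ax": 0,"ay": 0,"az": 0},{"tx": 0,"ty": 0,"tz": 0,"ax": 0,"ay": 0,"az": 0},{"tx": 0,"ty": 0,"tz": 0,"ax": 0,"ay": 0,"az": 0}]' --claw 0 --squeeze 90

```text
time_s: 39.72
position: [0.5048, 0.2062, 0.2366]
tool_rot: [-0.172, 0.137, 0.975, 0.023]
contact_force: [2.1, -0.9, 8.0]
width: 0.0587
```

>>> move_arm --rows '[{"tx": 0,"ty": 0,"tz": 2,"ax": 0,"ay": 0,"az": 0},{"tx": 0,"ty": 0,"tz": 6,"ax": 0,"ay": 0,"az": 0},{"tx": 0,"ty": 0,"tz": 10,"ax": 0,"ay": 0,"az": 0},{"tx": 0,"ty": 0,"tz": 16,"ax": 0,"ay": 0,"az": 0},{"tx": 0,"ty": 0,"tz": 16,"ax": 0,"ay": 0,"az": 0},{"tx": 0,"ty": 0,"tz": 16,"ax": 0,"ay": 0,"az": 0},{"tx": 0,"ty": 0,"tz": 16,"ax": 0,"ay": 0,"az": 0},{"tx": 0,"ty": 0,"tz": 16,"ax": 0,"ay": 0,"az": 0}]'

```text
time_s: 40.72
position: [0.5047, 0.206, 0.3954]
tool_rot: [-0.173, 0.138, 0.975, 0.023]
contact_force: [-0.7, 0.2, -2.8]
width: 0.0589
```

```bash
python3 wt.py; ls pics|grep wt
```

```text
Fz [-1.83 -2.93 -1.58 -2.3  -2.55 -3.07 -3.33 -2.42] mean [ 0.08  0.19 -2.5 ]
t 41.12 g [0.4537 0.2206 0.2509] z [-0.33   0.093 -0.939] y [ 0.276  0.961 -0.002] F [-0.1  0.2 -2.4] w 0.0588 q [-0.11  0.49 -0.4   1.61 -0.06  1.33  0.82]
wt32.png
wt41.png
```

```bash
python3 - <<'E'
from pl import *
g=cur()
path([(g,-20,-16),((.43,-.196,.25),-20,-90)],9)
E
```

```text
t 41.12 g [0.4537 0.2206 0.2509] z [-0.33   0.093 -0.939] y [ 0.276  0.961 -0.002] F [-0.1  0.2 -2.4] w 0.0588 q [-0.11  0.49 -0.4   1.61 -0.06  1.33  0.82]
{"tx": -0.5, "ty": -5.4, "tz": -0.0, "ax": 0.00, "ay": -0.00, "az": -0.14},
{"tx": -1.2, "ty": -10.7, "tz": -0.0, "ax": 0.00, "ay": -0.00, "az": -0.29},
{"tx": -1.9, "ty": -15.9, "tz": -0.0, "ax": 0.00, "ay": -0.00, "az": -0.43},
{"tx": -2.7, "ty": -21.1, "tz": -0.0, "ax": 0.00, "ay": -0.00, "az": -0.57},
{"tx": -3.6, "ty": -26.2, "tz": -0.0, "ax": 0.00, "ay": -0.00, "az": -0.72},
{"tx": -4.5, "ty": -31.1, "tz": -0.1, "ax": 0.00, "ay": -0.00, "az": -0.86},
{"tx": -5.5, "ty": -36.0, "tz": -0.1, "ax": 0.00, "ay": -0.00, "az": -1.00},
{"tx": -6.5, "ty": -40.8, "tz": -0.1, "ax": 0.00, "ay": -0.00, "az": -1.15},
{"tx": -7.5, "ty": -45.5, "tz": -0.1, "ax": 0.00, "ay": -0.00, "az": -1.29},
```

>>> move_arm --rows '[{"tx": -0.5,"ty": -5.4,"tz": 0,"ax": 0,"ay": 0,"az": -0.14},{"tx": -1.2,"ty": -10.7,"tz": 0,"ax": 0,"ay": 0,"az": -0.29},{"tx": -1.9,"ty": -15.9,"tz": 0,"ax": 0,"ay": 0,"az": -0.43},{"tx": -2.7,"ty": -21.1,"tz": 0,"ax": 0,"ay": 0,"az": -0.57},{"tx": -3.6,"ty": -26.2,"tz": 0,"ax": 0,"ay": 0,"az": -0.72},{"tx": -4.5,"ty": -31.1,"tz": 0,"ax": 0,"ay": 0,"az": -0.86},{"tx": -5.5,"ty": -36.0,"tz": 0,"ax": 0,"ay": 0,"az": -1.0},{"tx": -6.5,"ty": -40.8,"tz": 0,"ax": 0,"ay": 0,"az": -1.15},{"tx": -7.5,"ty": -45.5,"tz": 0,"ax": 0,"ay": 0,"az": -1.29},{"tx": -7.5,"ty": -45.5,"tz": 0,"ax": 0,"ay": 0,"az": -1.29}]'

```text
time_s: 42.38
position: [0.4283, -0.2528, 0.3965]
tool_rot: [-0.122, 0.699, 0.694, 0.122]
contact_force: [-0.5, 0.9, -2.8]
width: 0.0587
```

```bash
python3 - <<'E'
from pl import *
g=cur()
goto((.43,-.196,.099),tool(-20,-90))
E
```

```text
t 42.38 g [ 0.4284 -0.2001  0.2507] z [ 0.001  0.34  -0.94 ] y [ 1.    -0.008 -0.002] F [-0.5  0.9 -2.8] w 0.0587 q [ 0.58  0.38  0.02  1.78 -0.31  1.2   0.73]
t 42.38 TCPtarget [ 0.43  -0.249  0.245] shift [  0.17   0.38 -15.18] turn [ 0.002 -0.002  0.008] rows>=2.4
```

>>> move_arm --rows '[{"tx": 0.2,"ty": 0.4,"tz": -3,"ax": 0,"ay": 0,"az": 0.01},{"tx": 0.2,"ty": 0.4,"tz": -7,"ax": 0,"ay": 0,"az": 0.01},{"tx": 0.2,"ty": 0.4,"tz": -11,"ax": 0,"ay": 0,"az": 0.01},{"tx": 0.2,"ty": 0.4,"tz": -13.5,"ax": 0,"ay": 0,"az": 0.01},{"tx": 0.2,"ty": 0.4,"tz": -14.8,"ax": 0,"ay": 0,"az": 0.01},{"tx": 0.2,"ty": 0.4,"tz": -15.2,"ax": 0,"ay": 0,"az": 0.01},{"tx": 0.2,"ty": 0.4,"tz": -15.2,"ax": 0,"ay": 0,"az": 0.01}]'

```text
time_s: 43.25
position: [0.4306, -0.2488, 0.245]
tool_rot: [-0.123, 0.696, 0.697, 0.121]
contact_force: [0.8, -0.3, -2.3]
width: 0.0586
```

>>> move_arm --rows '[{"tx": 0,"ty": 0,"tz": -0.2,"ax": 0,"ay": 0,"az": 0},{"tx": 0,"ty": 0,"tz": -0.3,"ax": 0,"ay": 0,"az": 0},{"tx": 0,"ty": 0,"tz": -0.3,"ax": 0,"ay": 0,"az": 0}]'

```text
time_s: 43.62
position: [0.4309, -0.2491, 0.2429]
tool_rot: [-0.122, 0.696, 0.697, 0.122]
contact_force: [0.3, -1.6, 5.5]
width: 0.0587
```

>>> move_arm --rows '[{"tx": 0,"ty": 0,"tz": 0,"ax": 0,"ay": 0,"az": 0},{"tx": 0,"ty": 0,"tz": 0,"ax": 0,"ay": 0,"az": 0},{"tx": 0,"ty": 0,"tz": 0,"ax": 0,"ay": 0,"az": 0},{"tx": 0,"ty": 0,"tz": 0,"ax": 0,"ay": 0,"az": 0},{"tx": 0,"ty": -1,"tz": 3.5,"ax": 0,"ay": 0,"az": 0},{"tx": 0,"ty": -1.5,"tz": 8,"ax": 0,"ay": 0,"az": 0},{"tx": 0,"ty": -1.5,"tz": 13,"ax": 0,"ay": 0,"az": 0},{"tx": 0,"ty": -1.5,"tz": 17,"ax": 0,"ay": 0,"az": 0},{"tx": 0,"ty": -1.5,"tz": 17,"ax": 0,"ay": 0,"az": 0}]' --claw 1

```text
time_s: 44.75
position: [0.4312, -0.2643, 0.4158]
tool_rot: [-0.119, 0.696, 0.698, 0.122]
contact_force: [-0.4, 0.4, -0.5]
width: 0.0857
```

```bash
python3 - <<'E'
from loc import *
from pl import cur,path
g=cur()
locate(dict(left=(.5215,.3675,.1,0,0),near=(.43,-.195,-1.57,.006,0),mid=(.43,-.33,-1.57,.006,0),d=(.575,-.33,-1.57,.006,0)),'L4')
cv2.imwrite('pics/L4f.png',robot.capture('scene')['frame'])
E
```

```text
t 44.75 g [ 0.4318 -0.2122  0.2698] z [ 0.004  0.336 -0.942] y [1.    0.002 0.005] F [-0.4  0.4 -0.5] w 0.0857 q [ 0.59  0.37  0.02  1.73 -0.3   1.26  0.74]
left [0.5206 0.3643 0.0549] cost 0.044 [0.74, 0.61]
near [ 0.4292 -0.1937 -1.5834] cost 0.064 [0.68, 0.69]
mid [ 0.4285 -0.3248 -1.5506] cost 0.08 [0.63, 0.74]
d [ 0.5757 -0.3278 -1.5982] cost 0.042 [0.67, 0.94]
```

View pics/L4f.png

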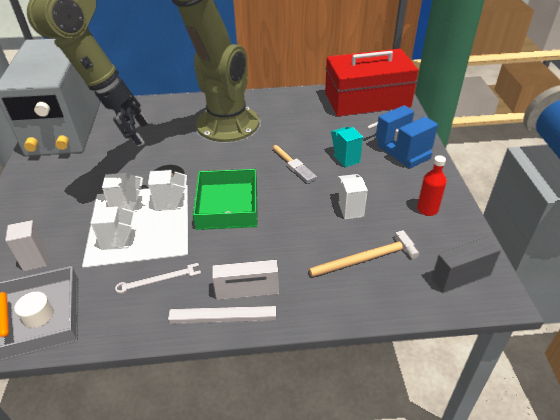

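View pics/L4_d.png

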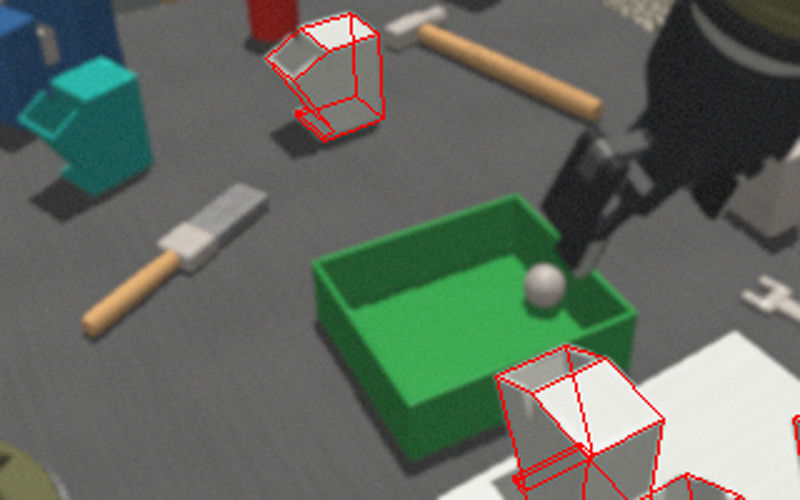

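```bash
python3 - <<'E'
from pl import *
g=cur()
path([(g,-20,-90),((.5236,.3645,.20),-20,3.2)],10)
E
```

```text
t 45.00 g [ 0.4303 -0.2112  0.2659] z [-0.003  0.34  -0.94 ] y [ 1.     0.002 -0.002] F [-0.  -0.4  0.6] w 0.0856 q [ 0.59  0.38  0.02  1.73 -0.3   1.26  0.74]
{"tx": 1.8, "ty": 5.8, "tz": -0.7, "ax": 0.00, "ay": -0.00, "az": 0.16},
{"tx": 3.5, "ty": 11.8, "tz": -1.3, "ax": 0.00, "ay": -0.00, "az": 0.32},
{"tx": 5.2, "ty": 17.9, "tz": -2.0, "ax": 0.00, "ay": -0.00, "az": 0.49},
{"tx": 6.9, "ty": 24.1, "tz": -2.6, "ax": 0.00, "ay": -0.00, "az": 0.65},
{"tx": 8.5, "ty": 30.4, "tz": -3.3, "ax": 0.00, "ay": -0.00, "az": 0.81},
{"tx": 10.0, "ty": 36.8, "tz": -4.0, "ax": 0.00, "ay": -0.00, "az": 0.97},
{"tx": 11.3, "ty": 43.4, "tz": -4.6, "ax": 0.00, "ay": -0.00, "az": 1.14},
{"tx": 12.5, "ty": 49.9, "tz": -5.3, "ax": 0.00, "ay": -0.00, "az": 1.30},
{"tx": 13.6, "ty": 56.5, "tz": -5.9, "ax": 0.00, "ay": -0.00, "az": 1.46},
{"tx": 14.6, "ty": 63.1, "tz": -6.6, "ax": 0.00, "ay": -0.00, "az": 1.62},
```

>>> move_arm --rows '[{"tx": 1.8,"ty": 5.8,"tz": -0.7,"ax": 0,"ay": 0,"az": 0.16},{"tx": 3.5,"ty": 11.8,"tz": -1.3,"ax": 0,"ay": 0,"az": 0.32},{"tx": 5.2,"ty": 17.9,"tz": -2.0,"ax": 0,"ay": 0,"az": 0.49},{"tx": 6.9,"ty": 24.1,"tz": -2.6,"ax": 0,"ay": 0,"az": 0.65},{"tx": 8.5,"ty": 30.4,"tz": -3.3,"ax": 0,"ay": 0,"az": 0.81},{"tx": 10.0,"ty": 36.8,"tz": -4.0,"ax": 0,"ay": 0,"az": 0.97},{"tx": 11.3,"ty": 43.4,"tz": -4.6,"ax": 0,"ay": 0,"az": 1.14},{"tx": 12.5,"ty": 49.9,"tz": -5.3,"ax": 0,"ay": 0,"az": 1.3},{"tx": 13.6,"ty": 56.5,"tz": -5.9,"ax": 0,"ay": 0,"az": 1.46},{"tx": 14.6,"ty": 63.1,"tz": -6.6,"ax": 0,"ay": 0,"az": 1.62}]'

```text
time_s: 46.25
position: [0.5726, 0.341, 0.3468]
tool_rot: [-0.174, -0.027, 0.984, -0.006]
contact_force: [1.7, -0.8, 0.1]
width: 0.0855
```

>>> move_arm --rows '[{"tx": 0,"ty": 0.5,"tz": -1,"ax": 0,"ay": 0,"az": 0},{"tx": 0,"ty": 0.5,"tz": -2,"ax": 0,"ay": 0,"az": 0},{"tx": 0,"ty": 0.5,"tz": -2,"ax": 0,"ay": 0,"az": 0}]'

```text
time_s: 46.62
position: [0.5731, 0.3438, 0.3253]
tool_rot: [-0.174, -0.026, 0.984, -0.007]
contact_force: [0.4, -0.6, 0.0]
width: 0.0856
```

```bash
python3 - <<'E'
from fit import *
from pl import goto,tool,cur
cur(); c=snap('wrist'); i=c['frame'].copy(); draw(i,c,(.5206,.3643,.055)); cv2.imwrite('pics/w6.png',i)
goto((.5236,.3645,.088),tool(-20,3.2))
E
```

```text
t 46.62 g [0.5199 0.3401 0.1797] z [-0.343 -0.024 -0.939] y [-0.053  0.999 -0.006] F [ 0.4 -0.6  0. ] w 0.0856 q [-0.32  0.76 -0.44  1.31  0.1   1.42  0.91]
t 46.67 TCPtarget [0.577 0.367 0.234] shift [ 0.33  2.36 -9.27] turn [ 0.005 -0.     0.003] rows>=1.5
```

View pics/w6.png

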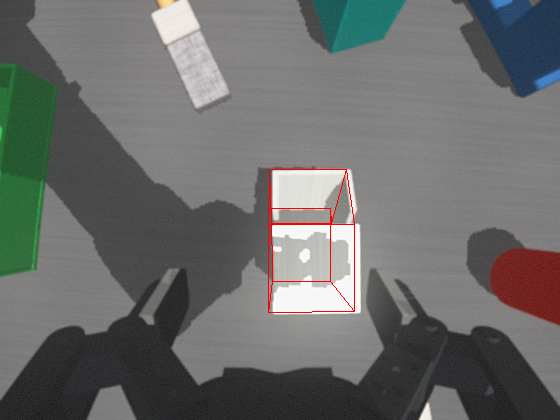

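>>> move_arm --rows '[{"tx": 0.3,"ty": 2.5,"tz": 0,"ax": 0,"ay": 0,"az": 0},{"tx": 0.3,"ty": 2.5,"tz": 0,"ax": 0,"ay": 0,"az": 0},{"tx": 0.3,"ty": 2.5,"tz": -4,"ax": 0,"ay": 0,"az": 0},{"tx": 0.3,"ty": 2.5,"tz": -9.2,"ax": 0,"ay": 0,"az": 0},{"tx": 0.3,"ty": 2.5,"tz": -9.2,"ax": 0,"ay": 0,"az": 0},{"tx": 0.3,"ty": 2.5,"tz": -9.2,"ax": 0,"ay": 0,"az": 0}]'

```text
time_s: 47.42
position: [0.577, 0.3684, 0.2364]
tool_rot: [-0.173, -0.025, 0.985, -0.006]
contact_force: [0.3, -0.0, 0.1]
width: 0.0854
```

>>> move_arm --rows '[{"tx": 0,"ty": 0,"tz": 0,"ax": 0,"ay": 0,"az": 0},{"tx": 0,"ty": 0,"tz": 0,"ax": 0,"ay": 0,"az": 0},{"tx": 0,"ty": 0,"tz": 0,"ax": 0,"ay": 0,"az": 0},{"tx": 0,"ty": 0,"tz": 0,"ax": 0,"ay": 0,"az": 0},{"tx": 0,"ty": 0,"tz": 0,"ax": 0,"ay": 0,"az": 0}]' --claw 0 --squeeze 90

```text
time_s: 48.05
position: [0.5777, 0.3692, 0.2396]
tool_rot: [-0.171, -0.025, 0.985, -0.005]
contact_force: [1.5, 0.7, 7.8]
width: 0.0583
```

>>> move_arm --rows '[{"tx": 0,"ty": 0,"tz": 2,"ax": 0,"ay": 0,"az": 0},{"tx": 0,"ty": 0,"tz": 6,"ax": 0,"ay": 0,"az": 0},{"tx": 0,"ty": 0,"tz": 10,"ax": 0,"ay": 0,"az": 0},{"tx": 0,"ty": 0,"tz": 16,"ax": 0,"ay": 0,"az": 0},{"tx": 0,"ty": 0,"tz": 16,"ax": 0,"ay": 0,"az": 0},{"tx": 0,"ty": 0,"tz": 16,"ax": 0,"ay": 0,"az": 0},{"tx": 0,"ty": 0,"tz": 16,"ax": 0,"ay": 0,"az": 0},{"tx": 0,"ty": 0,"tz": 16,"ax": 0,"ay": 0,"az": 0}]'

```text
time_s: 49.05
position: [0.5777, 0.369, 0.3982]
tool_rot: [-0.172, -0.025, 0.985, -0.006]
contact_force: [-0.5, 0.5, -4.0]
width: 0.0584
```

```bash
python3 wt.py; python3 - <<'E'
from pl import *
g=cur()
path([(g,-20,3),((.58,.10,.27),-12,-85)],10)
E
```

```text
Fz [-4.83 -4.55 -3.67 -3.36 -4.05 -5.65 -4.32 -5.31] mean [-0.01  0.02 -4.47]
t 49.45 g [0.5254 0.3663 0.2537] z [-0.337 -0.018 -0.941] y [-0.052  0.999 -0.001] F [ 0.2  0.  -5.3] w 0.0585 q [-0.35  0.73 -0.44  1.15  0.08  1.58  0.88]
t 49.45 g [0.5254 0.3663 0.2537] z [-0.337 -0.018 -0.941] y [-0.052  0.999 -0.001] F [ 0.2  0.  -5.3] w 0.0585 q [-0.35  0.73 -0.44  1.15  0.08  1.58  0.88]
{"tx": 0.4, "ty": -3.5, "tz": 0.2, "ax": 0.00, "ay": -0.01, "az": -0.15},
{"tx": 0.6, "ty": -6.8, "tz": 0.4, "ax": -0.00, "ay": -0.02, "az": -0.31},
{"tx": 0.7, "ty": -10.1, "tz": 0.7, "ax": -0.01, "ay": -0.04, "az": -0.46},
{"tx": 0.8, "ty": -13.3, "tz": 0.9, "ax": -0.01, "ay": -0.05, "az": -0.61},
{"tx": 0.7, "ty": -16.4, "tz": 1.1, "ax": -0.02, "ay": -0.06, "az": -0.77},
{"tx": 0.7, "ty": -19.4, "tz": 1.3, "ax": -0.03, "ay": -0.08, "az": -0.92},
{"tx": 0.6, "ty": -22.2, "tz": 1.6, "ax": -0.04, "ay": -0.09, "az": -1.07},
{"tx": 0.5, "ty": -25.0, "tz": 1.8, "ax": -0.06, "ay": -0.10, "az": -1.23},
{"tx": 0.5, "ty": -27.6, "tz": 2.0, "ax": -0.08, "ay": -0.11, "az": -1.38},
{"tx": 0.5, "ty": -30.1, "tz": 2.2, "ax": -0.10, "ay": -0.11, "az": -1.53},
```

>>> move_arm --rows '[{"tx": 0.4,"ty": -3.5,"tz": 0.2,"ax": 0,"ay": -0.01,"az": -0.15},{"tx": 0.6,"ty": -6.8,"tz": 0.4,"ax": 0,"ay": -0.02,"az": -0.31},{"tx": 0.7,"ty": -10.1,"tz": 0.7,"ax": -0.01,"ay": -0.04,"az": -0.46},{"tx": 0.8,"ty": -13.3,"tz": 0.9,"ax": -0.01,"ay": -0.05,"az": -0.61},{"tx": 0.7,"ty": -16.4,"tz": 1.1,"ax": -0.02,"ay": -0.06,"az": -0.77},{"tx": 0.7,"ty": -19.4,"tz": 1.3,"ax": -0.03,"ay": -0.08,"az": -0.92},{"tx": 0.6,"ty": -22.2,"tz": 1.6,"ax": -0.04,"ay": -0.09,"az": -1.07},{"tx": 0.5,"ty": -25.0,"tz": 1.8,"ax": -0.06,"ay": -0.1,"az": -1.23},{"tx": 0.5,"ty": -27.6,"tz": 2.0,"ax": -0.08,"ay": -0.11,"az": -1.38},{"tx": 0.5,"ty": -30.1,"tz": 2.2,"ax": -0.1,"ay": -0.11,"az": -1.53}]'

```text
time_s: 50.7
position: [0.5823, 0.0674, 0.4219]
tool_rot: [-0.078, 0.673, 0.732, 0.069]
contact_force: [-0.6, -0.1, -4.2]
width: 0.0583
```

```bash
python3 - <<'E'
from pl import *
g=cur()
path([(g,-12,-83),((.49,.0,.26),0,-180)],10)
E
```

```text
t 50.70 g [0.5789 0.0994 0.2703] z [-0.022  0.207 -0.978] y [ 0.996  0.085 -0.004] F [-0.6 -0.1 -4.2] w 0.0583 q [-0.05  0.43 -0.07  1.58 -0.2   1.13  0.06]
{"tx": -1.4, "ty": -0.7, "tz": -0.0, "ax": -0.02, "ay": -0.00, "az": -0.13},
{"tx": -2.7, "ty": -1.3, "tz": -0.1, "ax": -0.04, "ay": -0.00, "az": -0.30},
{"tx": -3.9, "ty": -1.9, "tz": -0.1, "ax": -0.06, "ay": 0.01, "az": -0.47},
{"tx": -4.9, "ty": -2.4, "tz": -0.2, "ax": -0.08, "ay": 0.02, "az": -0.64},
{"tx": -5.9, "ty": -3.0, "tz": -0.3, "ax": -0.10, "ay": 0.03, "az": -0.81},
{"tx": -6.7, "ty": -3.6, "tz": -0.3, "ax": -0.12, "ay": 0.05, "az": -0.98},
{"tx": -7.4, "ty": -4.2, "tz": -0.4, "ax": -0.14, "ay": 0.07, "az": -1.15},
{"tx": -8.1, "ty": -5.0, "tz": -0.5, "ax": -0.15, "ay": 0.09, "az": -1.31},
{"tx": -8.7, "ty": -5.8, "tz": -0.6, "ax": -0.17, "ay": 0.12, "az": -1.48},
{"tx": -9.2, "ty": -6.7, "tz": -0.7, "ax": -0.18, "ay": 0.16, "az": -1.65},
```

>>> move_arm --rows '[{"tx": -1.4,"ty": -0.7,"tz": 0,"ax": -0.02,"ay": 0,"az": -0.13},{"tx": -2.7,"ty": -1.3,"tz": -0.1,"ax": -0.04,"ay": 0,"az": -0.3},{"tx": -3.9,"ty": -1.9,"tz": -0.1,"ax": -0.06,"ay": 0.01,"az": -0.47},{"tx": -4.9,"ty": -2.4,"tz": -0.2,"ax": -0.08,"ay": 0.02,"az": -0.64},{"tx": -5.9,"ty": -3.0,"tz": -0.3,"ax": -0.1,"ay": 0.03,"az": -0.81},{"tx": -6.7,"ty": -3.6,"tz": -0.3,"ax": -0.12,"ay": 0.05,"az": -0.98},{"tx": -7.4,"ty": -4.2,"tz": -0.4,"ax": -0.14,"ay": 0.07,"az": -1.15},{"tx": -8.1,"ty": -5.0,"tz": -0.5,"ax": -0.15,"ay": 0.09,"az": -1.31},{"tx": -8.7,"ty": -5.8,"tz": -0.6,"ax": -0.17,"ay": 0.12,"az": -1.48},{"tx": -9.2,"ty": -6.7,"tz": -0.7,"ax": -0.18,"ay": 0.16,"az": -1.65}]'

```text
time_s: 51.95
position: [0.4897, 0.0008, 0.4152]
tool_rot: [-0.001, 1.0, -0.003, -0.003]
contact_force: [0.7, -0.3, -4.6]
width: 0.0585
```

```bash
python3 - <<'E'
from pl import *
g=cur()
path([(g,0,-180),((.475,.0,.23),30,-180)],5)
E
```

```text
t 51.95 g [0.4888 0.001  0.2602] z [-0.006  0.001 -1.   ] y [-0.007 -1.    -0.001] F [ 0.7 -0.3 -4.6] w 0.0585 q [-0.35  0.31  0.4   1.83 -0.14  1.04 -1.47]
{"tx": 1.3, "ty": 0.0, "tz": -0.7, "ax": -0.00, "ay": 0.10, "az": 0.01},
{"tx": 2.6, "ty": -0.0, "tz": -1.5, "ax": -0.00, "ay": 0.20, "az": 0.01},
{"tx": 3.9, "ty": -0.0, "tz": -2.6, "ax": -0.00, "ay": 0.31, "az": 0.01},
{"tx": 5.1, "ty": -0.1, "tz": -3.8, "ax": -0.00, "ay": 0.41, "az": 0.01},
{"tx": 6.3, "ty": -0.1, "tz": -5.1, "ax": 0.00, "ay": 0.52, "az": 0.01},
```

>>> move_arm --rows '[{"tx": 1.3,"ty": 0,"tz": -0.7,"ax": 0,"ay": 0.1,"az": 0.01},{"tx": 2.6,"ty": 0,"tz": -1.5,"ax": 0,"ay": 0.2,"az": 0.01},{"tx": 3.9,"ty": 0,"tz": -2.6,"ax": 0,"ay": 0.31,"az": 0.01},{"tx": 5.1,"ty": 0,"tz": -3.8,"ax": 0,"ay": 0.41,"az": 0.01},{"tx": 6.3,"ty": 0,"tz": -5.1,"ax": 0,"ay": 0.52,"az": 0.01},{"tx": 6.3,"ty": 0,"tz": -5.1,"ax": 0,"ay": 0.52,"az": 0.01}]'

```text
time_s: 52.7
position: [0.5536, 0.0014, 0.3624]
tool_rot: [0.0, 0.965, 0.002, -0.261]
contact_force: [1.0, -0.7, -4.7]
width: 0.0583
```

```bash
python3 - <<'E'
from pl import *
g=cur()
path([(g,30,-180),((.455,.0,.195),60,-180)],10)
E
```

```text
t 52.70 g [0.4757 0.0012 0.2284] z [-0.503 -0.001 -0.864] y [ 0.004 -1.    -0.001] F [ 1.  -0.7 -4.7] w 0.0583 q [-0.26  0.62  0.37  1.54 -0.16  1.55 -1.41]
{"tx": 0.4, "ty": -0.0, "tz": -0.7, "ax": -0.00, "ay": 0.05, "az": -0.00},
{"tx": 0.9, "ty": -0.0, "tz": -1.5, "ax": -0.00, "ay": 0.10, "az": -0.00},
{"tx": 1.3, "ty": -0.1, "tz": -2.4, "ax": -0.00, "ay": 0.15, "az": -0.00},
{"tx": 1.7, "ty": -0.1, "tz": -3.2, "ax": -0.00, "ay": 0.21, "az": -0.00},
{"tx": 2.1, "ty": -0.1, "tz": -4.1, "ax": -0.00, "ay": 0.26, "az": -0.00},
{"tx": 2.5, "ty": -0.1, "tz": -5.0, "ax": -0.00, "ay": 0.31, "az": -0.00},
{"tx": 2.8, "ty": -0.1, "tz": -6.0, "ax": -0.00, "ay": 0.36, "az": -0.00},
{"tx": 3.1, "ty": -0.1, "tz": -7.0, "ax": -0.00, "ay": 0.42, "az": -0.00},
{"tx": 3.3, "ty": -0.1, "tz": -8.0, "ax": -0.00, "ay": 0.47, "az": -0.00},
{"tx": 3.6, "ty": -0.1, "tz": -9.0, "ax": -0.00, "ay": 0.52, "az": -0.00},
```

>>> move_arm --rows '[{"tx": 0.4,"ty": 0,"tz": -0.7,"ax": 0,"ay": 0.05,"az": 0},{"tx": 0.9,"ty": 0,"tz": -1.5,"ax": 0,"ay": 0.1,"az": 0},{"tx": 1.3,"ty": 0,"tz": -2.4,"ax": 0,"ay": 0.15,"az": 0},{"tx": 1.7,"ty": 0,"tz": -3.2,"ax": 0,"ay": 0.21,"az": 0},{"tx": 2.1,"ty": 0,"tz": -4.1,"ax": 0,"ay": 0.26,"az": 0},{"tx": 2.5,"ty": 0,"tz": -5.0,"ax": 0,"ay": 0.31,"az": 0},{"tx": 2.8,"ty": 0,"tz": -6.0,"ax": 0,"ay": 0.36,"az": 0},{"tx": 3.1,"ty": 0,"tz": -7.0,"ax": 0,"ay": 0.42,"az": 0},{"tx": 3.3,"ty": 0,"tz": -8.0,"ax": 0,"ay": 0.47,"az": 0},{"tx": 3.6,"ty": 0,"tz": -9.0,"ax": 0,"ay": 0.52,"az": 0}]'

```text
time_s: 53.95
position: [0.5897, 0.0015, 0.2722]
tool_rot: [-0.0, 0.866, 0.002, -0.501]
contact_force: [-0.4, 1.0, -1.5]
width: 0.0585
```

>>> move_arm --rows '[{"tx": 0,"ty": 0,"tz": 0,"ax": 0,"ay": 0,"az": 0},{"tx": 0,"ty": 0,"tz": 0,"ax": 0,"ay": 0,"az": 0},{"tx": 0,"ty": 0,"tz": 0,"ax": 0,"ay": 0,"az": 0},{"tx": 0,"ty": 0,"tz": 0,"ax": 0,"ay": 0,"az": 0},{"tx": 0,"ty": 0,"tz": 0,"ax": 0,"ay": 0,"az": 0},{"tx": 0,"ty": 0,"tz": 0,"ax": 0,"ay": 0,"az": 0}]'

```text
time_s: 54.7
position: [0.5897, 0.0016, 0.2724]
tool_rot: [-0.0, 0.866, 0.002, -0.501]
contact_force: [0.7, 0.1, -2.5]
width: 0.0584
```

```bash
python3 - <<'E'
from pl import *
g=cur()
a=snap('side');b=snap('scene')
cv2.imwrite('pics/d15.png',np.hstack([cv2.resize(a['frame'][140:340,190:390],None,fx=2,fy=2),cv2.resize(b['frame'][100:300,130:330],None,fx=2,fy=2)]))
print();path([(g,60,-180),((.50,-.06,.26),10,-165)],6);path([((.50,-.06,.26),10,-165),((.55,-.12,.26),-5,-130)],4)
E
```

```text
t 54.70 g [0.4553 0.0014 0.1951] z [-0.867 -0.001 -0.499] y [ 0.003 -1.    -0.003] F [ 0.7  0.1 -2.5] w 0.0584 q [-0.19  0.92  0.31  1.35 -0.13  1.95 -1.39]

{"tx": -0.5, "ty": -0.5, "tz": 3.0, "ax": 0.00, "ay": -0.15, "az": 0.04},
{"tx": -1.4, "ty": -1.1, "tz": 5.7, "ax": 0.01, "ay": -0.29, "az": 0.08},
{"tx": -2.4, "ty": -1.9, "tz": 8.2, "ax": 0.03, "ay": -0.44, "az": 0.13},
{"tx": -3.6, "ty": -2.9, "tz": 10.5, "ax": 0.05, "ay": -0.58, "az": 0.17},
{"tx": -5.0, "ty": -4.1, "tz": 12.4, "ax": 0.08, "ay": -0.73, "az": 0.20},
{"tx": -6.4, "ty": -5.5, "tz": 14.0, "ax": 0.11, "ay": -0.87, "az": 0.24},
{"tx": -6.2, "ty": -7.0, "tz": 14.2, "ax": 0.19, "ay": -0.93, "az": 0.38},
{"tx": -5.9, "ty": -8.8, "tz": 14.3, "ax": 0.28, "ay": -0.98, "az": 0.51},
{"tx": -5.5, "ty": -10.9, "tz": 14.3, "ax": 0.38, "ay": -1.02, "az": 0.64},
{"tx": -4.8, "ty": -13.2, "tz": 14.2, "ax": 0.49, "ay": -1.06, "az": 0.77},
```

View pics/d15.png

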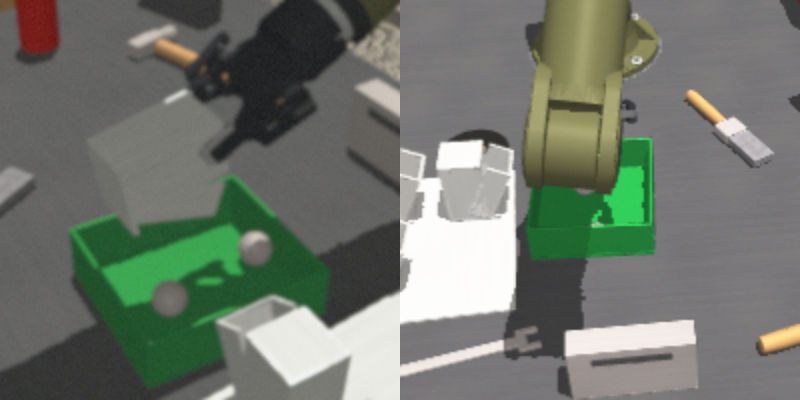

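Two balls are in the tray, and the weight has dropped to about 2.4 N. Next, the last pot goes to the plate.

>>> move_arm --rows '[{"tx": -0.5,"ty": -0.5,"tz": 3.0,"ax": 0,"ay": -0.15,"az": 0.04},{"tx": -1.4,"ty": -1.1,"tz": 5.7,"ax": 0.01,"ay": -0.29,"az": 0.08},{"tx": -2.4,"ty": -1.9,"tz": 8.2,"ax": 0.03,"ay": -0.44,"az": 0.13},{"tx": -3.6,"ty": -2.9,"tz": 10.5,"ax": 0.05,"ay": -0.58,"az": 0.17},{"tx": -5.0,"ty": -4.1,"tz": 12.4,"ax": 0.08,"ay": -0.73,"az": 0.2},{"tx": -6.4,"ty": -5.5,"tz": 14.0,"ax": 0.11,"ay": -0.87,"az": 0.24},{"tx": -6.2,"ty": -7.0,"tz": 14.2,"ax": 0.19,"ay": -0.93,"az": 0.38},{"tx": -5.9,"ty": -8.8,"tz": 14.3,"ax": 0.28,"ay": -0.98,"az": 0.51},{"tx": -5.5,"ty": -10.9,"tz": 14.3,"ax": 0.38,"ay": -1.02,"az": 0.64},{"tx": -4.8,"ty": -13.2,"tz": 14.2,"ax": 0.49,"ay": -1.06,"az": 0.77}]'

```text
time_s: 56.05
position: [0.541, -0.1306, 0.4143]
tool_rot: [-0.018, 0.905, 0.424, 0.04]
contact_force: [-0.4, 1.4, -2.7]
width: 0.0584
```

```bash
python3 - <<'E'
from pl import *
g=cur()
path([(g,-5,-130),((.576,-.196,.25),-20,-90)],6)
E
```

```text
t 56.05 g [ 0.5498 -0.1204  0.2599] z [ 0.057  0.066 -0.996] y [ 0.769 -0.64   0.001] F [-0.4  1.4 -2.7] w 0.0584 q [ 0.13  0.38  0.13  1.69 -0.15  1.04 -0.37]
{"tx": 0.2, "ty": -1.9, "tz": -0.2, "ax": 0.04, "ay": -0.02, "az": 0.11},
{"tx": 0.5, "ty": -3.9, "tz": -0.5, "ax": 0.07, "ay": -0.05, "az": 0.23},
{"tx": 1.0, "ty": -5.9, "tz": -0.8, "ax": 0.11, "ay": -0.06, "az": 0.34},
{"tx": 1.7, "ty": -7.9, "tz": -1.1, "ax": 0.16, "ay": -0.08, "az": 0.46},
{"tx": 2.5, "ty": -9.9, "tz": -1.5, "ax": 0.20, "ay": -0.09, "az": 0.58},
{"tx": 3.5, "ty": -11.8, "tz": -1.9, "ax": 0.25, "ay": -0.09, "az": 0.69},
```

>>> move_arm --rows '[{"tx": 0.2,"ty": -1.9,"tz": -0.2,"ax": 0.04,"ay": -0.02,"az": 0.11},{"tx": 0.5,"ty": -3.9,"tz": -0.5,"ax": 0.07,"ay": -0.05,"az": 0.23},{"tx": 1.0,"ty": -5.9,"tz": -0.8,"ax": 0.11,"ay": -0.06,"az": 0.34},{"tx": 1.7,"ty": -7.9,"tz": -1.1,"ax": 0.16,"ay": -0.08,"az": 0.46},{"tx": 2.5,"ty": -9.9,"tz": -1.5,"ax": 0.2,"ay": -0.09,"az": 0.58},{"tx": 3.5,"ty": -11.8,"tz": -1.9,"ax": 0.25,"ay": -0.09,"az": 0.69},{"tx": 3.5,"ty": -11.8,"tz": -1.9,"ax": 0.25,"ay": -0.09,"az": 0.69}]'

```text
time_s: 56.92
position: [0.5755, -0.2508, 0.3937]
tool_rot: [-0.123, 0.698, 0.695, 0.122]
contact_force: [-0.2, -0.5, -2.6]
width: 0.0587
```

```bash
python3 - <<'E'
from loc import *
from pl import *
g=cur()
goto((.576,-.196,.102),tool(-20,-90))
locate(dict(near=(.43,-.195,-1.57,.006,0),mid=(.43,-.33,-1.57,.006,0),d=(.575,-.33,-1.57,.006,0)),'L5')
E
```

```text
t 56.92 g [ 0.5753 -0.198   0.248 ] z [-0.001  0.341 -0.94 ] y [ 1.    -0.003 -0.002] F [-0.2 -0.5 -2.6] w 0.0587 q [ 0.52  0.57 -0.11  1.44 -0.27  1.29  0.52]
t 56.92 TCPtarget [ 0.576 -0.249  0.248] shift [  0.05   0.18 -14.61] turn [ 0.001 -0.002  0.003] rows>=2.3
near [ 0.4303 -0.1931 -1.5445] cost 0.325 [0.85, 0.56]
mid [ 0.429  -0.324  -1.5496] cost 0.49 [0.98, 0.92]
d [ 0.5758 -0.3281 -1.5709] cost 0.035 [0.98, 0.88]
```

>>> move_arm --rows '[{"tx": 0.1,"ty": 0.2,"tz": -3,"ax": 0,"ay": 0,"az": 0},{"tx": 0.1,"ty": 0.2,"tz": -7,"ax": 0,"ay": 0,"az": 0},{"tx": 0.1,"ty": 0.2,"tz": -11,"ax": 0,"ay": 0,"az": 0},{"tx": 0.1,"ty": 0.2,"tz": -13.5,"ax": 0,"ay": 0,"az": 0},{"tx": 0.1,"ty": 0.2,"tz": -14.5,"ax": 0,"ay": 0,"az": 0},{"tx": 0.1,"ty": 0.2,"tz": -14.7,"ax": 0,"ay": 0,"az": 0},{"tx": 0.1,"ty": 0.2,"tz": -14.7,"ax": 0,"ay": 0,"az": 0}]'

```text
time_s: 58.0
position: [0.5771, -0.2453, 0.2499]
tool_rot: [-0.121, 0.696, 0.697, 0.123]
contact_force: [0.5, -0.4, -2.0]
width: 0.0583
```

>>> move_arm --rows '[{"tx": 0,"ty": 0,"tz": -0.2,"ax": 0,"ay": 0,"az": 0},{"tx": 0,"ty": 0,"tz": -0.3,"ax": 0,"ay": 0,"az": 0},{"tx": 0,"ty": 0,"tz": -0.3,"ax": 0,"ay": 0,"az": 0}]'

```text
time_s: 58.38
position: [0.5771, -0.2453, 0.247]
tool_rot: [-0.121, 0.696, 0.697, 0.123]
contact_force: [-1.1, -0.4, -2.2]
width: 0.0584
```

>>> move_arm --rows '[{"tx": 0,"ty": 0,"tz": -0.2,"ax": 0,"ay": 0,"az": 0},{"tx": 0,"ty": 0,"tz": -0.2,"ax": 0,"ay": 0,"az": 0},{"tx": 0,"ty": 0,"tz": -0.2,"ax": 0,"ay": 0,"az": 0}]'

```text
time_s: 58.75
position: [0.5772, -0.2453, 0.2457]
tool_rot: [-0.121, 0.696, 0.697, 0.123]
contact_force: [-0.4, -0.5, 5.2]
width: 0.0587
```

Contact; release and withdraw.

>>> move_arm --rows '[{"tx": 0,"ty": 0,"tz": 0,"ax": 0,"ay": 0,"az": 0},{"tx": 0,"ty": 0,"tz": 0,"ax": 0,"ay": 0,"az": 0},{"tx": 0,"ty": 0,"tz": 0,"ax": 0,"ay": 0,"az": 0},{"tx": 0,"ty": 0,"tz": 0,"ax": 0,"ay": 0,"az": 0},{"tx": 0,"ty": -1,"tz": 3.5,"ax": 0,"ay": 0,"az": 0},{"tx": 0,"ty": -1.5,"tz": 8,"ax": 0,"ay": 0,"az": 0},{"tx": 0,"ty": -1.5,"tz": 13,"ax": 0,"ay": 0,"az": 0},{"tx": 0,"ty": -1.5,"tz": 18,"ax": 0,"ay": 0,"az": 0},{"tx": 0,"ty": 6,"tz": 20,"ax": 0,"ay": 0,"az": 0},{"tx": 0,"ty": 12,"tz": 20,"ax": 0,"ay": 0,"az": 0}]' --claw 1

```text
time_s: 60.0
position: [0.5772, -0.1367, 0.4466]
tool_rot: [-0.119, 0.697, 0.696, 0.124]
contact_force: [0.5, 0.9, -0.2]
width: 0.0854
```

>>> move_arm --rows '[{"tx": 0,"ty": 5,"tz": 0,"ax": 0,"ay": 0,"az": 0},{"tx": 0,"ty": 10,"tz": 0,"ax": 0,"ay": 0,"az": 0},{"tx": 0,"ty": 15,"tz": 0,"ax": 0,"ay": 0,"az": 0},{"tx": 0,"ty": 20,"tz": 0,"ax": 0,"ay": 0,"az": 0},{"tx": 0,"ty": 25,"tz": 0,"ax": 0,"ay": 0,"az": 0},{"tx": 0,"ty": 25,"tz": 0,"ax": 0,"ay": 0,"az": 0},{"tx": 0,"ty": 25,"tz": 0,"ax": 0,"ay": 0,"az": 0}]'

```text
time_s: 60.88
position: [0.5772, 0.1129, 0.4464]
tool_rot: [-0.119, 0.697, 0.696, 0.124]
contact_force: [0.3, -1.3, 0.1]
width: 0.0853
```

```bash
python3 - <<'E'
from loc import *
from pl import *
g=cur()
locate(dict(left=(.576,-.193,-1.57,.006,0),near=(.43,-.195,-1.57,.006,0),mid=(.43,-.327,-1.57,.006,0),d=(.575,-.33,-1.57,.006,0)),'L6')
a=snap('side','f_d');b=snap('scene','f_s')
E
```

```text
t 60.88 g [0.5782 0.1654 0.3006] z [ 0.006  0.338 -0.941] y [ 1.    -0.002  0.006] F [ 0.3 -1.3  0.1] w 0.0853 q [-0.    0.41 -0.19  1.58 -0.29  1.11 -0.05]
left [ 0.5776 -0.1899 -1.5625] cost 0.053 [0.8, 0.66]
near [ 0.4293 -0.1939 -1.5799] cost 0.101 [0.65, 0.77]
mid [ 0.428  -0.3247 -1.5781] cost 0.073 [0.79, 0.85]
d [ 0.5764 -0.3269 -1.5803] cost 0.053 [0.88, 0.88]
```

View pics/f_d.png

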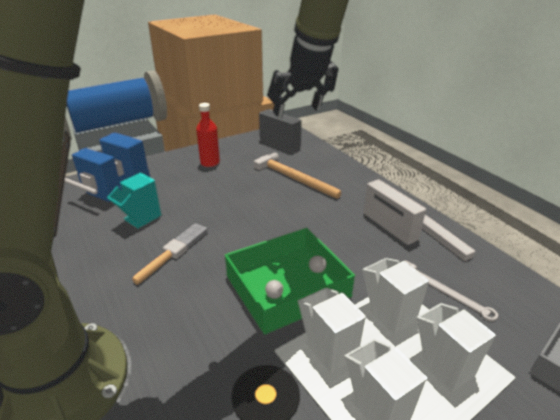

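View pics/f_s.png

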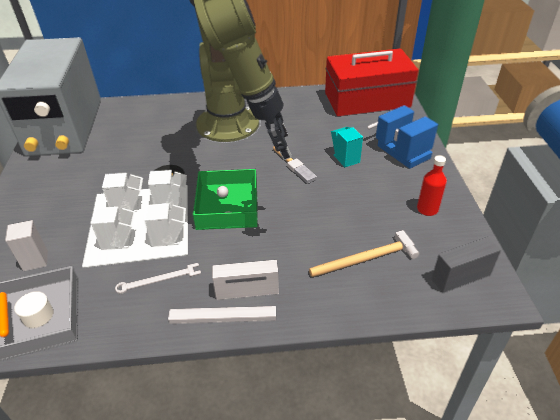

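```bash
python3 -c "
from cell import robot
print(robot.close_job())"
```

```text
the job is handed in; nothing more can be done
None
```

The job is done and handed in at about 61 s of the 210 s allowed.

- **Fallen pot:** I stood pot_d upright in front of the stop block first. The back wall was about 5 cm from the block.
- **Weighing:** I couldn't tell which of the three standing pots is a, b or c, so they are named by place.

| Pot | Weight | Result |
|---|---|---|
| pot_d (fallen) | about 480 g | loaded, tipped |
| left pot | about 456 g | loaded, tipped |
| middle pot | about 236 g | empty, not tipped |
| pot nearest the robot | about 255 g | empty, not tipped |

- **Tipping:** The weight dropped to about 2.0 N (pot_d) and 2.5 N (left pot) after tipping, and the side picture shows two balls in the tray.
- **Last checks:** The final pictures and pose fits show all four pots upright, two by two on the plate, and the gripper clear of everything. The hammer, wrench and bottle look unmoved by eye; I did not measure them again.
- **Disagreements:** The pose fits were poor while the arm hid pots from a camera. With the view clear at the end, all four agreed with where I had placed them. I saw no sign of the possible knock to a pot.

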